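# Clear the offcut and hang up the ear defenders

### The arm

A 7-joint arm with a two-finger parallel gripper is mounted at the origin on the work surface. World frame = base frame: x ahead of the robot, y to its left, z up, the work surface at z = 0. Lengths are in m, angles in degrees, forces in N, time in s.
With the tool pointing down it reaches from about 0.4 to 0.9 m from the base axis. Payload 5.6 kg.
Tool frame: the origin (TCP) lies midway between the tips of the shut fingers; the grasp point (between the pads) lies 19 mm behind it; z points along the fingers, x is the direction in which the jaws open and shut, and the axes are right-handed (so a half turn about z gives the same grasp; the last joint's range is limited). The gripper opens to 92 mm and grips with 3 to 60 N. Pads are 20 mm wide; open, the fingers measure 128 mm over their backs; the gripper's body (75 mm by 189 mm) begins 69 mm behind the grasp point.
Start: joints at [-76.891, 26.786, -0.665, 91.828, 0.344, 61.387, -3.226], TCP at [0.175, 0.626, 0.181] pointing down, gripper open.
Joint ranges: [-144.91, 144.91], [-17.63, 115.5], [-89.93, 88.59], [15.96, 139.68], [-74.01, 254.01], [8.47, 105.57], [-167.45, 167.45]. Speed limits (degrees/s): [147.25, 147.25, 180, 180, 180, 180, 180].

### API

Orientations are given as [roll, pitch, yaw] about the fixed x, y, z axes, in that order (R = Rz(yaw) Ry(pitch) Rx(roll)).
In Python, from rig import get_state, read_camera, calibration, finish_job gives the robot as it stands.
- The arm moves only by the tool drive_tool, never from a script. Its argument "plan" is text: rows parted by semicolons, each of 7 numbers parted by spaces: the turn, a rotation vector about the tool's x, y, z in rad, then the shift along the tool's x, y, z in m, then the finger opening in m, from 0 to 0.0919. A call has exactly 5 rows; each row shifts and turns the pose as measured when the row begins, along the tool's axes as they then stand; what a row does not reach is not made up. A row lasts 1/8 s, in which the tool goes at most 62.5 mm and 10.7 degrees, less where a joint would pass 70% of its speed; a pose out of reach is approached as far as the arm can. A call with a gripper value outside its range is refused whole. The fingers move at their own pace and stop on an object; "force" is the grip in N (left out, the last holds). Time passes only in rows, so rows that do not move let the fingers close, or fill a call up. It gives the time, the measured TCP pose, the force and the opening at its end, in the units of the state.
- get_state(): the state, without advancing time (a new reading comes with each control period).
- read_camera(name): name is "scene" or "side" or "wrist"; returns the picture (420x560x3 uint8, blue, green, red); there is no depth.
- calibration(name): a dict with "K" (3x3 intrinsics, pixels), "pose" (4x4, takes a point from camera to world coordinates). Camera axes: x right, y down, z forward; pixel columns grow to the right and rows downward; lengths in m; the calibration is good to about 2 mm. A picture is of the moment at which its call begins: read the wrist's pose just before it. calibration takes no time and is no camera call; for the wrist camera it gives the pose at the moment of the call.
- finish_job(): hands the job in, once; it reports no verdict.
The state is a dict: "t": time; "joint_positions": joint angles; "joint_vel": joint speeds; "tau": joint torques, N m; "ee_pos": TCP position; "orientation": TCP orientation; "ft_force": force on the tool from outside, world axes, zero at the start; "moment": the same for the moment, N m; "grip_width": opening from 0.0 (shut) to 1.0 (fully open).
Only numpy, scipy, OpenCV 4.12 (cv2) and the standard library are available. Lean on these libraries where they do the work, as an engineer would, in place of code of your own. Each camera call takes 0.05 s, during which the arm holds its last target.

### The job

The ear defenders belong on the low rail, but a stone offcut has been left poking under it, just where they would hang. First draw the offcut out without banging it against the rail and set it down gently, on its wide base, in the grey offcut tray; then hang the ear defenders squarely over the rail by their headband, one cup on each side, hanging free. Leave the mallet, the square and the air hammer where they lie.

Things in the scene. Friction and masses are not known exactly. Their poses are not given: they have to be found in the camera images.
- rail: Fixed rail: horizontal steel bar, 16 mm diameter, axis 160 mm above the table (top 168 mm), along its own y, on two 20 mm square wooden posts at y = +-95 mm, no higher than the bar, on steel feet 70 (x) x 40 (y) x 8 mm. 170 mm of bar is free between the posts. Origin on the table under the bar's middle; x level and square to the bar, -x towards the robot.
- offcut: Loose off-white stepped stone offcut, about 0.55 kg: base 160 (x) x 100 (y) x 35 mm high; on it along the middle a tongue 160 x 50 (y) x 45 mm, 80 mm in all. Grip across the tongue (y). Origin under its centre. Starts on the table, x about square to the bar; its +x end reaches 10 to 30 mm past the bar's axis, 72 mm below the bar, so draw it out along -x some 50 mm before lifting.
- ear_defenders: Loose rigid ear defenders, 0.26 kg, standing on their cups. Origin on the table midway between the cups; x from cup to cup. 188 (x) x 74 (y) x 150 mm high; cups 84 mm high, inner faces at x = +-52 mm. Black pad on top of the band: 26 mm wide (y), flat for 34 mm in x, z 125 to 150 mm: grip it from above across y with the fingertips above its underside, which must meet the bar.
- crown (a point): Centre of the underside of the headband pad of the ear defenders, 125 mm above their origin: it rests on top of the bar when they hang.
- tray: Fixed grey open tray, 240 (x) x 190 (y) x 45 mm high outside, walls and floor 6 mm thick. Origin on the table under its centre. It stands on one side of the rail and the ear defenders on the other; which is where varies.
- mallet: Bystander: round wooden carving mallet standing on its head, 88 mm across, 200 mm high, handle up; origin under its centre.
- square: Bystander: steel square lying flat: blade 220 (y) x 28 x 4 mm through the origin, wooden stock 120 mm long in x (from x = -14 to +106 mm), 24 mm wide, 14 mm high, at its y = +110 mm end.
- air_hammer: Bystander: metal air hammer lying along its x axis, 200 mm long, 40 mm high; origin under its middle.
Mind the look-alikes: they are no part of the job. What is meant by the offcut is not pink, and is the smaller of those in its own colour.

How it is judged:
By the outcome, as a careful person would: the job done as asked, in the order asked, and still so for the second after the job is handed in, with the robot touching nothing.
It also fails if it takes over 72 s, if anything falls off the work surface, if the arm or the gripper's body presses on something with over 40 N, if the wrist force passes 120 N, or if a joint passes its speed limit or range.

## Working session

There is one attempt and no reset: what is moved stays moved. The work goes in short steps, Python scripts to look and compute and a tool call to move; the robot and the scene stay as the last step left them, time stands still between calls to the robot, and variables do not carry over. Pictures are saved under pics/ and viewed, and the job is handed in when it is done.

Besides the shell and the picture viewer there is one more tool, called after "Emit:" as name(argument=value, ...) on one line, values as JSON. drive_tool: Moves the arm, as the interface text tells. Its arguments: {"type":"object","properties":{"plan":{"type":"string"},"force":{"type":"number"}},"required":["plan"]}

```bash
mkdir -p pics; ls; cat > h.py <<'E'
import numpy as np, cv2
from rig import get_state, read_camera, calibration, finish_job
def ray(name_or_cal,u,v):
    c=calibration(name_or_cal) if isinstance(name_or_cal,str) else name_or_cal
    K=np.array(c["K"]);T=np.array(c["pose"])
    d=T[:3,:3]@np.linalg.solve(K,[u,v,1]);return T[:3,3],d/np.linalg.norm(d)
def onz(n,u,v,z):
    o,d=ray(n,u,v);return o+d*(z-o[2])/d[2]
def proj(n,p):
    c=calibration(n) if isinstance(n,str) else n
    K=np.array(c["K"]);T=np.array(c["pose"])
    q=K@(T[:3,:3].T@(np.array(p)-T[:3,3]));return q[:2]/q[2]
E
python3 - <<'E'
from h import *
for n in ["scene","side","wrist"]:
    c=calibration(n); im=read_camera(n); cv2.imwrite(f"pics/{n}0.png",im); print(n,np.round(c["K"],1).tolist(),np.round(c["pose"],3).tolist())
print(get_state())
E
```

```text
pics
scene [[384.2, 0.0, 277.5], [0.0, 384.2, 216.4], [0.0, 0.0, 1.0]] [[-0.036, 0.65, -0.759, 1.215], [0.999, 0.027, -0.023, 0.018], [0.006, -0.759, -0.651, 0.731], [0.0, 0.0, 0.0, 1.0]]
side [[447.4, 0.0, 278.1], [0.0, 447.4, 214.8], [0.0, 0.0, 1.0]] [[0.869, -0.255, 0.423, 0.01], [-0.494, -0.473, 0.729, -0.814], [0.014, -0.843, -0.538, 0.711], [0.0, 0.0, 0.0, 1.0]]
wrist [[364.7, 0.0, 280.0], [0.0, 364.7, 214.2], [0.0, 0.0, 1.0]] [[0.268, 0.931, 0.248, 0.104], [0.964, -0.258, -0.07, 0.646], [-0.001, 0.258, -0.966, 0.384], [0.0, 0.0, 0.0, 1.0]]
{'t': 0.15, 'joint_positions': array([-76.89009919,  26.82413919,  -0.66399435,  91.86867907,
         0.34452793,  61.38747205,  -3.22756755]), 'joint_vel': array([-0.01589478, -0.15393494, -0.08303213, -0.06800464, -0.03267661,
        0.03844949,  0.00280257]), 'tau': array([ 7.38586459e-04, -5.20955694e+01, -1.23779746e-02, -2.43974787e+01,
       -5.66509191e-02,  1.53197721e-02,  1.18055368e-04]), 'ee_pos': array([0.17445327, 0.62563294, 0.17986315]), 'orientation': array([1.79992992e+02, 7.80414483e-02, 7.44204798e+01]), 'ft_force': array([0.29444637, 0.3127104 , 0.38304032]), 'moment': array([-0.00207499, -0.00551977, -0.05147709]), 'grip_width': 0.9977487082655142}
```

View pics/scene0.png

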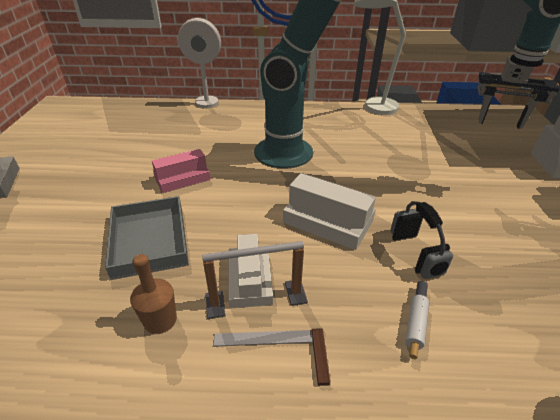

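View pics/side0.png

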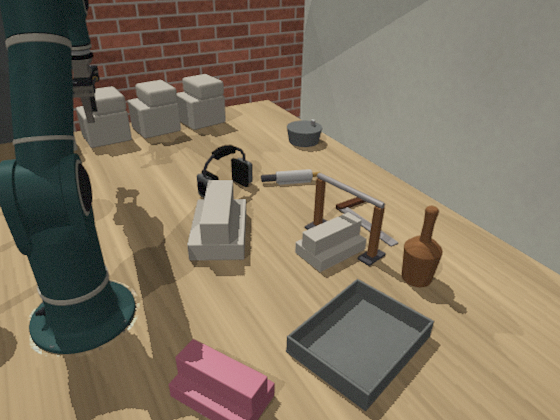

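View pics/wrist0.png

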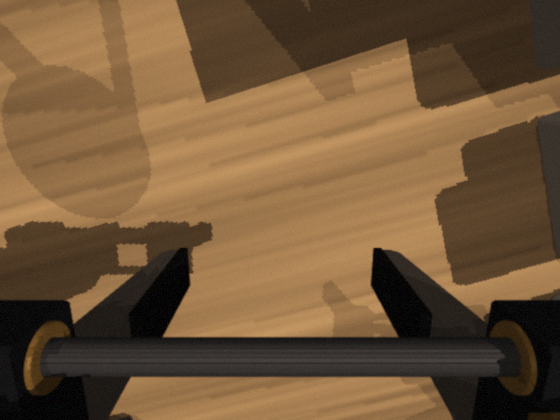

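The scene view shows the rail at (255,250), with the offcut under it at about (250,270). The tray is at (147,235) and the ear defenders at (425,240). The pink and larger white pieces are the look-alikes. Next I'll zoom in for pixel measurements.

```bash
python3 - <<'E'
import cv2
a=cv2.imread("pics/scene0.png");b=cv2.imread("pics/side0.png")
def crop(im,x,y,w,h,s,n):
    c=cv2.resize(im[y:y+h,x:x+w],None,fx=s,fy=s,interpolation=cv2.INTER_CUBIC)
    for i in range(0,w,20): cv2.line(c,(i*s,0),(i*s,4),(0,0,255),1); cv2.putText(c,str(x+i),(i*s,14),0,.35,(0,0,255),1)
    for i in range(0,h,20): cv2.line(c,(0,i*s),(4,i*s),(0,0,255),1); cv2.putText(c,str(y+i),(4,i*s+4),0,.35,(0,0,255),1)
    cv2.imwrite(n,c)
crop(a,190,220,130,110,6,"pics/c1.png")
crop(a,380,190,90,90,6,"pics/c2.png")
crop(b,290,165,110,110,5,"pics/c3.png")
crop(b,185,135,90,80,6,"pics/c4.png")
E
```

```text
(no output)
```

View pics/c1.png

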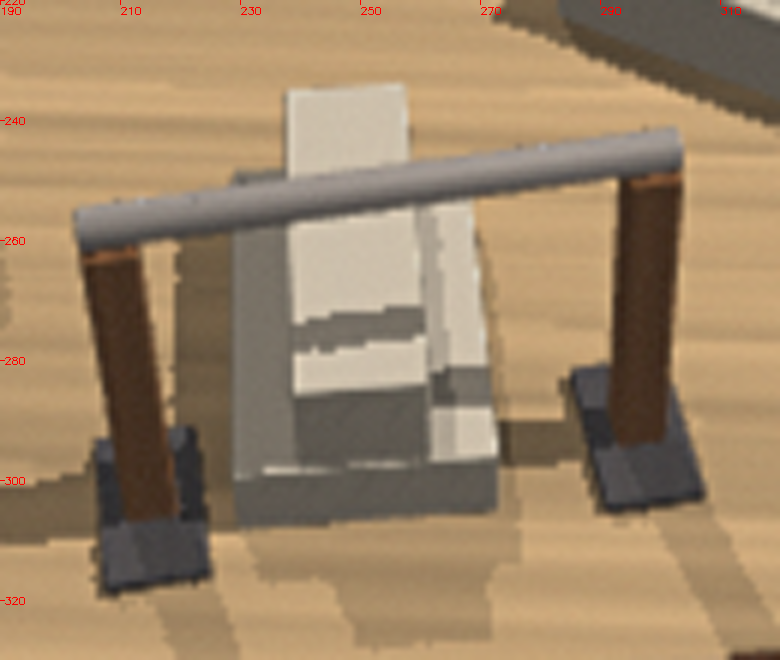

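View pics/c2.png

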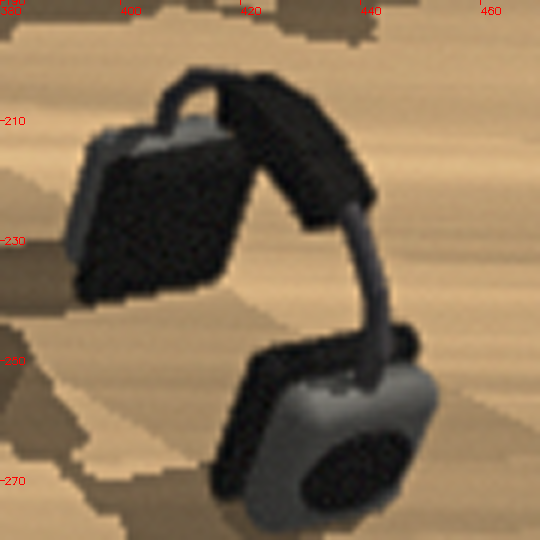

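View pics/c3.png

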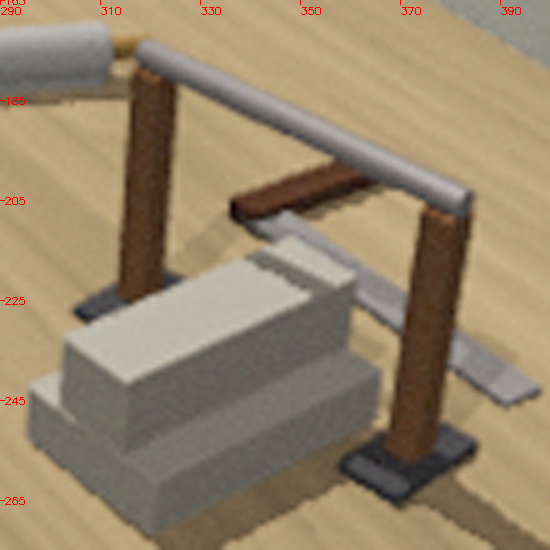

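View pics/c4.png

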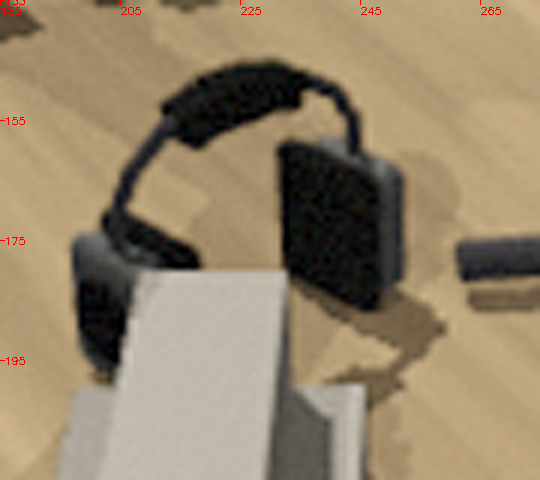

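```bash
python3 - <<'E'
from h import *
r=lambda x:np.round(x,4).tolist()
def tri(p,q):
    A=np.zeros((3,3));b=np.zeros(3);L=[ray("scene",*p),ray("side",*q)]
    for o,d in L:
        M=np.eye(3)-np.outer(d,d);A+=M;b+=M@o
    x=np.linalg.solve(A,b);return x,[np.linalg.norm(np.cross(d,x-o)) for o,d in L]
print("tongue scene")
for p in [(237.5,235),(257.5,234.2),(238.8,285.8),(261.3,284.2)]: print(r(onz("scene",*p,.08)))
print("base front");
for p in [(229.2,300),(272.8,296.2)]: print(r(onz("scene",*p,.035)))
print("tongue side -x ymax?, ")
for p in [(302.6,233),(315.6,241.4),(361,220),(347.6,212)]: print(r(onz("side",*p,.08)))
print("bar"); 
for p in [(203.3,258.3),(303.7,245)]: print(r(onz("scene",*p,.16)))
for p in [(383,205),(318.4,175)]: print(r(onz("side",*p,.16)))
a=tri((203.3,258.3),(383,205));b=tri((303.7,245),(318.4,175));print(r(a[0]),r(a[1]),r(b[0]),r(b[1]))
print("tray");
im=cv2.imread("pics/scene0.png")
for p in [(108,207),(182,199),(188,265),(107,273)]: print(r(onz("scene",*p,.045)))
for p in [(359,285),(433,323),(361,397),(289,343)]: print(r(onz("side",*p,.045)))
print("ear top scene/side centre", [ (r(x),r(y)) for x,y in [tri((432,211),(222,149))]])
E
```

```text
tongue scene
[0.53, -0.1011, 0.08]
[0.5251, -0.0521, 0.08]
[0.688, -0.0801, 0.08]
[0.6817, -0.0321, 0.08]
base front
[0.6923, -0.1037, 0.035]
[0.678, -0.0076, 0.035]
tongue side -x ymax?, 
[0.5188, -0.0594, 0.08]
[0.5274, -0.1043, 0.08]
[0.6835, -0.0818, 0.08]
[0.6765, -0.0338, 0.08]
bar
[0.6853, -0.1476, 0.16]
[0.6388, 0.056, 0.16]
[0.686, -0.1477, 0.16]
[0.6363, 0.0543, 0.16]
[0.6857, -0.1477, 0.1602] [0.0002, 0.0002] [0.6376, 0.0561, 0.1588] [0.0, 0.0]
tray
[0.3942, -0.4842, 0.045]
[0.3491, -0.2849, 0.045]
[0.6018, -0.2135, 0.045]
[0.6343, -0.3966, 0.045]
[0.5493, -0.2496, 0.045]
[0.609, -0.413, 0.045]
[0.3741, -0.4768, 0.045]
[0.3274, -0.3168, 0.045]
ear top scene/side centre [([0.4924, 0.367, 0.1417], [0.0004, 0.0004])]
```

```bash
cat >> h.py <<'E'
from scipy.spatial.transform import Rotation as Ro
def plan(goal,yaw,n,s=None):
    "n equal rows to bring tool to goal(world), straight down with yaw; returns rows"
    s=s or get_state(); R=Ro.from_euler('xyz',s["orientation"],degrees=True)
    G=Ro.from_euler('xyz',[180,0,yaw],degrees=True)
    rv=(R.inv()*G).as_rotvec(); st=(np.array(goal)-s["ee_pos"])/n
    print("t",round(s["t"],2),"pos",np.round(s["ee_pos"],4),"ori",np.round(s["orientation"],1),"q",np.round(s["joint_positions"]).tolist(),"F",np.round(s["ft_force"],1),"g",round(s["grip_width"]*.0919,4))
    for i in range(n):
        Ri=R*Ro.from_rotvec(rv*i/n)
        print(np.round(rv/n,3),np.round(Ri.inv().apply(st),4))
def crop(im,x,y,w,h,s,n):
    c=cv2.resize(im[y:y+h,x:x+w],None,fx=s,fy=s,interpolation=cv2.INTER_CUBIC)
    for i in range(0,w,20): cv2.line(c,(i*s,0),(i*s,4),(0,0,255),1); cv2.putText(c,str(x+i),(i*s,14),0,.35,(0,0,255),1)
    for i in range(0,h,20): cv2.line(c,(0,i*s),(4,i*s),(0,0,255),1); cv2.putText(c,str(y+i),(4,i*s+4),0,.35,(0,0,255),1)
    cv2.imwrite(n,c)
E
python3 - <<'E'
from h import *
plan([.445,.36,.35],98,8)
a=cv2.imread("pics/scene0.png");b=cv2.imread("pics/side0.png")
crop(a,95,190,110,90,6,"pics/c5.png");crop(b,280,275,165,130,4,"pics/c6.png")
E
```

```text
t 0.15 pos [0.1745 0.6256 0.1799] ori [1.80e+02 1.00e-01 7.44e+01] q [-77.0, 27.0, -1.0, 92.0, 0.0, 61.0, -3.0] F [0.3 0.3 0.4] g 0.0917
[-0.     0.    -0.051] [-0.0229  0.0415 -0.0212]
[-0.     0.    -0.051] [-0.025   0.0403 -0.0212]
[-0.     0.    -0.051] [-0.0271  0.0389 -0.0212]
[-0.     0.    -0.051] [-0.029   0.0375 -0.0212]
[-0.     0.    -0.051] [-0.0309  0.0359 -0.0212]
[-0.     0.    -0.051] [-0.0327  0.0343 -0.0213]
[-0.     0.    -0.051] [-0.0344  0.0326 -0.0213]
[-0.     0.    -0.051] [-0.0361  0.0308 -0.0213]
```

View pics/c5.png

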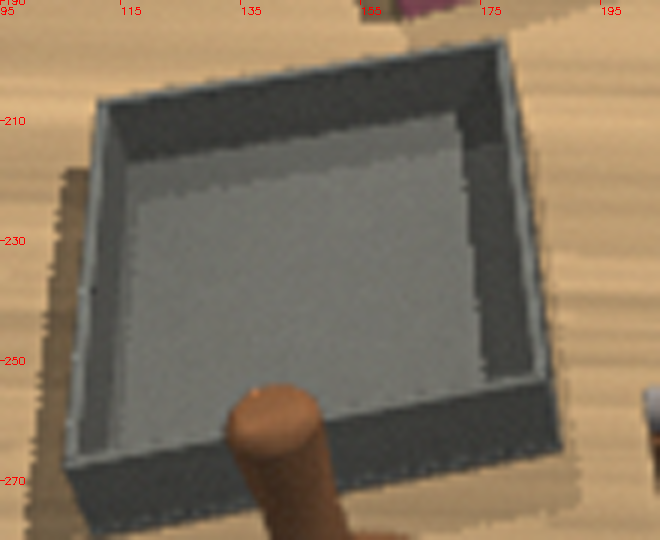

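View pics/c6.png

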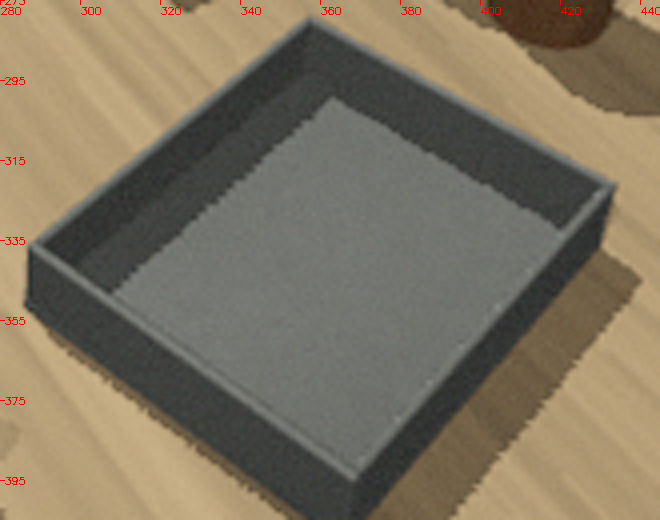

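Emit:
drive_tool(plan="0 0 -0.05 -0.023 0.041 -0.03 0.0919; 0 0 -0.05 -0.025 0.04 -0.03 0.0919; 0 0 -0.05 -0.027 0.039 -0.03 0.0919; 0 0 -0.05 -0.029 0.037 -0.03 0.0919; 0 0 -0.05 -0.031 0.036 -0.03 0.0919")

```text
t: 0.78
ee_pos: [0.3427, 0.4565, 0.3292]
orientation: [-179.7, 0.5, 89.7]
ft_force: [0.9, 1.0, 0.3]
grip_width: 1.0
```

```bash
python3 - <<'E'
from h import *
r=lambda x:np.round(x,4).tolist()
plan([.445,.36,.35],98,5)
A=[onz("scene",*p,.045) for p in [(111.2,206.7),(178.3,196.7),(186.3,252.8),(106.2,268)]]
B=[onz("side",*p,.045) for p in [(288,335.8),(357.5,279.5),(433.3,321.8),(368,395)]]
for a in A+B: print(r(a))
for L in (A,B): print("mean",r(np.mean(L,0)))
E
```

```text
t 0.78 pos [0.3427 0.4565 0.3292] ori [-179.7    0.5   89.7] q [-58.0, 13.0, 2.0, 92.0, -0.0, 76.0, 34.0] F [0.9 1.  0.3] g 0.0919
[-0.001  0.002 -0.029] [-0.0192  0.0205 -0.0041]
[-0.001  0.002 -0.029] [-0.0198  0.02   -0.0041]
[-0.001  0.002 -0.029] [-0.0204  0.0194 -0.0041]
[-0.001  0.002 -0.029] [-0.0209  0.0188 -0.0041]
[-0.001  0.002 -0.029] [-0.0214  0.0182 -0.0041]
[0.3925, -0.4757, 0.045]
[0.3388, -0.2981, 0.045]
[0.562, -0.2262, 0.045]
[0.6191, -0.4043, 0.045]
[0.3349, -0.3004, 0.045]
[0.558, -0.2332, 0.045]
[0.612, -0.4109, 0.045]
[0.387, -0.4796, 0.045]
mean [0.4781, -0.3511, 0.045]
mean [0.473, -0.356, 0.045]
```

Emit:
drive_tool(plan="0 0 -0.035 -0.019 0.02 -0.005 0.0919; 0 0 -0.035 -0.02 0.02 -0.005 0.0919; 0 0 -0.035 -0.021 0.02 -0.005 0.0919; 0 0 -0.035 -0.021 0.019 -0.005 0.0919; 0 0 0 0 0 0 0.0919")

```text
t: 1.4
ee_pos: [0.432, 0.3732, 0.3527]
orientation: [-179.9, 0.4, 97.5]
ft_force: [-1.5, 1.1, -0.1]
grip_width: 0.998
```

```bash
python3 - <<'E'
from h import *
import pickle
c=calibration("wrist"); im=read_camera("wrist"); cv2.imwrite("pics/w1.png",im); pickle.dump(c,open("w1.pkl","wb"))
plan([.594,-.0695,.20],98,5)
E
```

```text
t 1.45 pos [0.4306 0.3745 0.3523] ori [-179.8    0.4   97.7] q [-49.0, 12.0, 5.0, 90.0, -1.0, 78.0, 54.0] F [ 0.   1.  -1.1] g 0.092
[-0.001  0.001 -0.001] [-0.0922  0.0207  0.031 ]
[-0.001  0.001 -0.001] [-0.0922  0.0205  0.0309]
[-0.001  0.001 -0.001] [-0.0923  0.0204  0.0308]
[-0.001  0.001 -0.001] [-0.0924  0.0203  0.0307]
[-0.001  0.001 -0.001] [-0.0924  0.0201  0.0306]
```

View pics/w1.png

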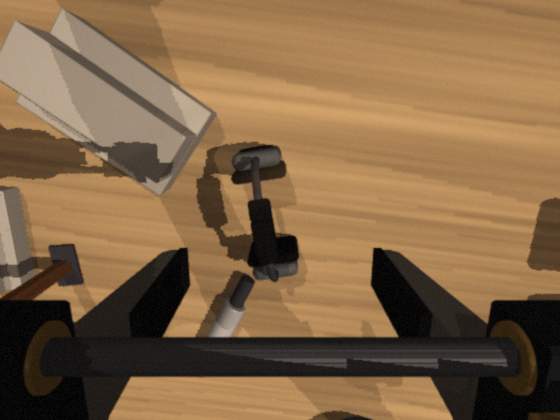

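```bash
python3 - <<'E'
from h import *
im=cv2.imread("pics/w1.png"); crop(im,215,135,110,155,4,"pics/c7.png")
E
```

```text
(no output)
```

View pics/c7.png

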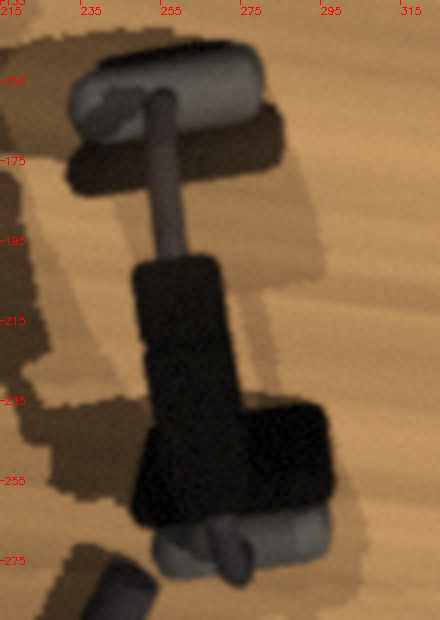

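Emit:
drive_tool(plan="0 0 0 -0.06 0.014 0 0.0919; 0 0 0 -0.06 0.014 0 0.0919; 0 0 0 -0.06 0.014 0 0.0919; 0 0 0 -0.06 0.014 0 0.0919; 0 0 0 -0.06 0.014 0 0.0919")

```text
t: 2.08
ee_pos: [0.5379, 0.0938, 0.3505]
orientation: [-179.5, 0.1, 99.0]
ft_force: [0.9, -0.1, -0.3]
grip_width: 1.0
```

```bash
python3 - <<'E'
from h import *
plan([.594,-.0695,.20],98,5)
E
```

```text
t 2.08 pos [0.5379 0.0938 0.3505] ori [-1.795e+02  1.000e-01  9.900e+01] q [-28.0, 9.0, 17.0, 94.0, -3.0, 78.0, 88.0] F [ 0.9 -0.1 -0.3] g 0.0919
[-0.002  0.     0.003] [-0.0339  0.0063  0.0301]
[-0.002  0.     0.003] [-0.0339  0.0063  0.0301]
[-0.002  0.     0.003] [-0.0339  0.0064  0.0301]
[-0.002  0.     0.003] [-0.0339  0.0064  0.0301]
[-0.002  0.     0.003] [-0.0339  0.0065  0.0301]
```

Emit:
drive_tool(plan="0 0 0.003 -0.034 0.006 0.03 0.0919; 0 0 0.003 -0.034 0.006 0.03 0.0919; 0 0 0.003 -0.034 0.006 0.03 0.0919; 0 0 0.003 -0.034 0.007 0.03 0.0919; 0 0 0.003 -0.034 0.007 0.03 0.0919")

```text
t: 2.7
ee_pos: [0.5965, -0.0666, 0.1969]
orientation: [-179.8, -0.1, 98.4]
ft_force: [1.3, 0.4, -0.3]
grip_width: 0.999
```

```bash
python3 - <<'E'
from h import *
plan([.594,-.0695,.11],98,5)
cv2.imwrite("pics/w2.png",read_camera("wrist"))
E
```

```text
t 2.7 pos [ 0.5965 -0.0666  0.1969] ori [-1.798e+02 -1.000e-01  9.840e+01] q [-14.0, 22.0, 22.0, 99.0, -9.0, 61.0, 110.0] F [ 1.3  0.4 -0.3] g 0.0918
[-0.001 -0.     0.002] [-0.0005 -0.0005  0.0174]
[-0.001 -0.     0.002] [-0.0005 -0.0005  0.0174]
[-0.001 -0.     0.002] [-0.0005 -0.0005  0.0174]
[-0.001 -0.     0.002] [-0.0005 -0.0006  0.0174]
[-0.001 -0.     0.002] [-0.0005 -0.0006  0.0174]
```

View pics/w2.png

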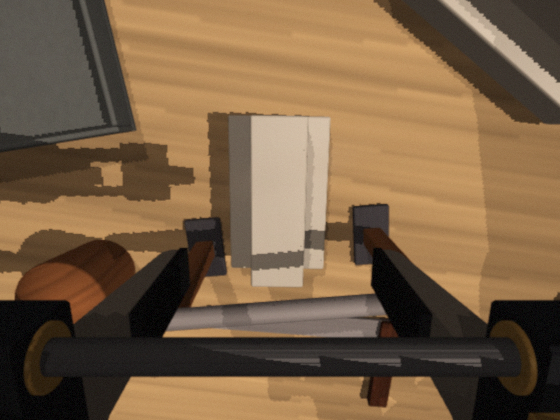

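The wrist view shows the offcut's tongue at (280,200), upright between the fingers. Its centre is slightly left of the gripper's and well inside the jaws.

Emit:
drive_tool(plan="0 0 0.002 -0.001 -0.001 0.03 0.0919; 0 0 0.002 -0.001 -0.001 0.03 0.0919; 0 0 0.002 -0.001 -0.001 0.03 0.0919; 0 0 0 0 -0.001 0.03 0.0919; 0 0 0 0 0 0.014 0.0919")

```text
t: 3.38
ee_pos: [0.5891, -0.0667, 0.0524]
orientation: [-179.3, -0.2, 98.1]
ft_force: [-1.3, -0.2, 0.1]
grip_width: 0.998
```

```bash
python3 - <<'E'
from h import *
plan([.594,-.0695,.045],98,1)
cv2.imwrite("pics/s3.png",read_camera("side"))
E
```

```text
t 3.38 pos [ 0.5891 -0.0667  0.0524] ori [-179.3   -0.2   98.1] q [-11.0, 31.0, 19.0, 106.0, -14.0, 46.0, 113.0] F [-1.3 -0.2  0.1] g 0.0917
[-0.013 -0.004  0.001] [-0.0035  0.0046  0.0073]
```

View pics/s3.png

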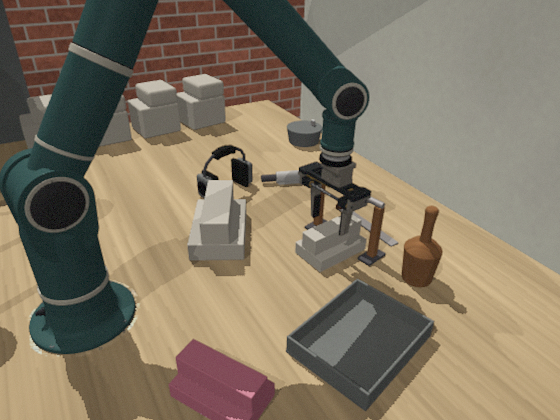

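The side view shows the fingers straddling the tongue at (340,225), with the gripper clear of the bar. I'll go 6 mm lower, then close.

Emit:
drive_tool(plan="-0.01 -0.004 0 -0.003 0.003 0.006 0.0919; 0 0 0 0 0 0 0.06; 0 0 0 0 0 0 0.04; 0 0 0 0 0 0 0.04; 0 0 0 0 0 0 0.04", force=40)

```text
t: 4.05
ee_pos: [0.5948, -0.0683, 0.0481]
orientation: [179.9, 0.0, 98.1]
ft_force: [0.2, -0.0, 0.6]
grip_width: 0.587
```

```bash
python3 - <<'E'
from h import *
plan([.594,-.0695,.045],98,1)
E
```

```text
t 4.05 pos [ 0.5948 -0.0683  0.0481] ori [179.9   0.   98.1] q [-11.0, 32.0, 19.0, 106.0, -14.0, 44.0, 113.0] F [ 0.2 -0.   0.6] g 0.0539
[0.002 0.    0.002] [-0.0011 -0.0009  0.0031]
```

Emit:
drive_tool(plan="0 0 0 0 0 0 0.04; 0 0 0 0 0 0 0.04; 0 0 0 0 0 -0.005 0.04; 0 0 0 0 -0.01 -0.002 0.04; 0 0 0 0 -0.015 0 0.04", force=40)

```text
t: 4.68
ee_pos: [0.5694, -0.072, 0.0558]
orientation: [179.8, 0.0, 98.1]
ft_force: [0.5, 0.4, 0.3]
grip_width: 0.437
```

Emit:
drive_tool(plan="0 0 0 0 -0.015 0 0.04; 0 0 0 0 -0.015 0 0.04; 0 0 0 0 -0.015 0 0.04; 0 0 0 0 -0.015 0 0.04; 0 0 0 0 0 -0.002 0.04")

```text
t: 5.3
ee_pos: [0.5018, -0.0816, 0.0577]
orientation: [180.0, -0.0, 98.0]
ft_force: [-0.1, -0.3, 0.4]
grip_width: 0.437
```

```bash
python3 - <<'E'
from h import *
plan([.52,-.085,.16],98,1)
cv2.imwrite("pics/s4.png",read_camera("side"))
E
```

```text
t 5.3 pos [ 0.5018 -0.0816  0.0577] ori [180.  -0.  98.] q [-11.0, 24.0, 20.0, 118.0, -12.0, 40.0, 115.0] F [-0.1 -0.3  0.4] g 0.0402
[ 0.    -0.001  0.   ] [-0.0058  0.0175 -0.1023]
```

View pics/s4.png

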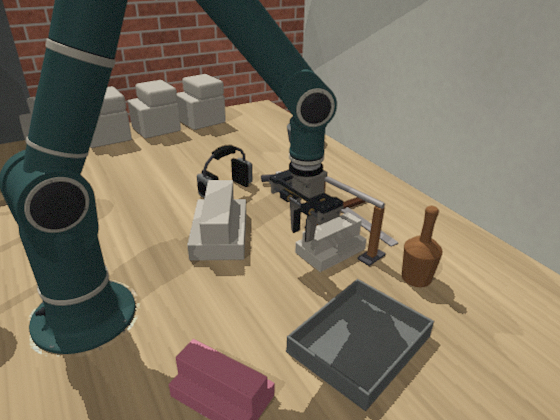

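```bash
python3 - <<'E'
from h import *
im=cv2.imread("pics/s4.png");crop(im,265,150,130,125,5,"pics/c8.png")
w=read_camera("wrist");cv2.imwrite("pics/w3.png",w)
E
```

```text
(no output)
```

View pics/c8.png

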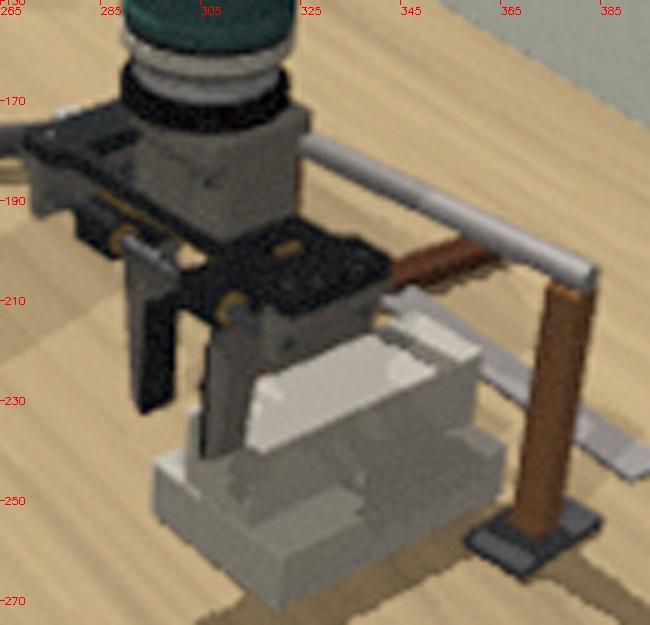

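View pics/w3.png

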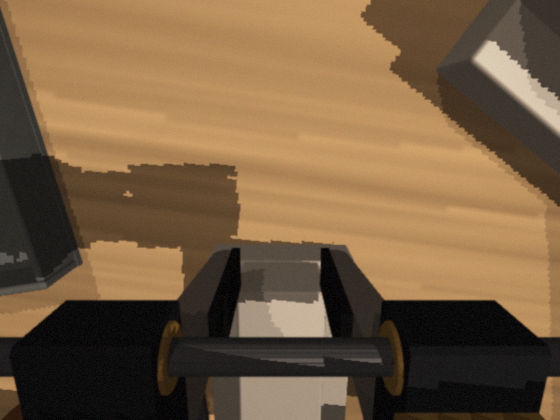

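```bash
python3 - <<'E'
from h import *
s=get_state();R=Ro.from_euler('xyz',s["orientation"],degrees=True)
for g in (.02,.025):
  for dz in (0,-.019):
    for dy in (-.01,0.01):
      P=[s["ee_pos"]+R.apply([sg*g,dy,dz]) for sg in(-1,1)]
      print(g,dz,dy,[np.round(proj("wrist",p)) for p in P],[np.round(proj("side",p)) for p in P])
w=cv2.imread("pics/w3.png");crop(w,170,220,220,200,3,"pics/c9.png")
w=cv2.imread("pics/w2.png");crop(w,0,220,220,200,3,"pics/c9.png") if 0 else None
cv2.imwrite("pics/sc4.png",read_camera("scene"))
s=cv2.imread("pics/sc4.png");crop(s,190,200,130,120,5,"pics/c10.png")
E
```

```text
0.02 0 -0.01 [array([245., 228.]), array([313., 228.])] [array([304., 252.]), array([293., 244.])]
0.02 0 0.01 [array([246., 260.]), array([312., 260.])] [array([310., 249.]), array([300., 241.])]
0.02 -0.019 -0.01 [array([241., 238.]), array([316., 238.])] [array([304., 246.]), array([294., 238.])]
0.02 -0.019 0.01 [array([242., 273.]), array([315., 273.])] [array([311., 243.]), array([300., 235.])]
0.025 0 -0.01 [array([236., 228.]), array([322., 228.])] [array([305., 253.]), array([292., 243.])]
0.025 0 0.01 [array([237., 260.]), array([321., 260.])] [array([312., 250.]), array([298., 240.])]
0.025 -0.019 -0.01 [array([232., 238.]), array([326., 238.])] [array([306., 247.]), array([292., 237.])]
0.025 -0.019 0.01 [array([233., 273.]), array([324., 273.])] [array([312., 244.]), array([299., 234.])]
```

View pics/c9.png

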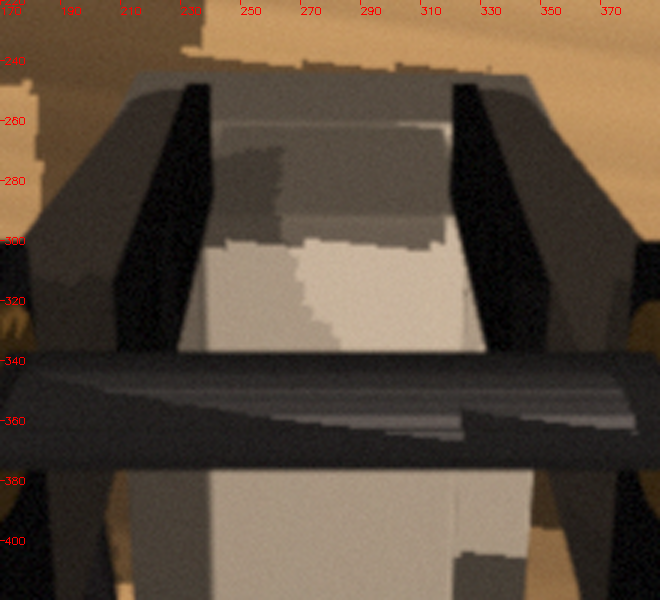

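View pics/c10.png

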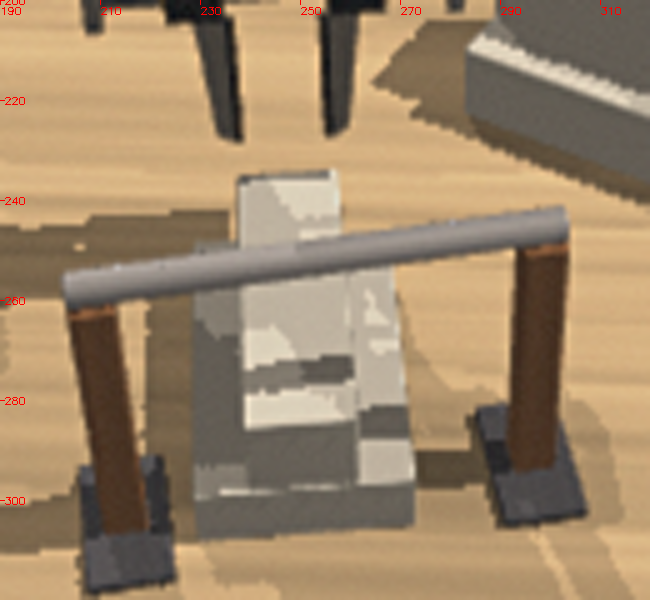

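```bash
cat >> h.py <<'E'
def tri(p,q,n1="scene",n2="side"):
    A=np.zeros((3,3));b=np.zeros(3);L=[ray(n1,*p),ray(n2,*q)]
    for o,d in L:
        M=np.eye(3)-np.outer(d,d);A+=M;b+=M@o
    x=np.linalg.solve(A,b);return np.round(x,4),round(np.linalg.norm(np.cross(L[0][1],x-L[0][0])),4)
E
python3 - <<'E'
from h import *
print(get_state()["ee_pos"])
print(tri((236,228),(307,241)),tri((256.5,227),(295,232)))
print([np.round(proj("scene",get_state()["ee_pos"]+np.array(d))) for d in ([0,-.03,0],[0,.03,0],[0,-.03,.02])])
im=cv2.imread("pics/s4.png");crop(im,280,195,50,65,12,"pics/c8.png")
E
```

```text
[ 0.50417002 -0.08128992  0.05800761]
(array([ 0.5066, -0.1041,  0.0854]), np.float64(0.004)) (array([ 0.5014, -0.0547,  0.0843]), np.float64(0.0021))
[array([235., 234.]), array([259., 235.]), array([235., 228.])]
```

View pics/c8.png

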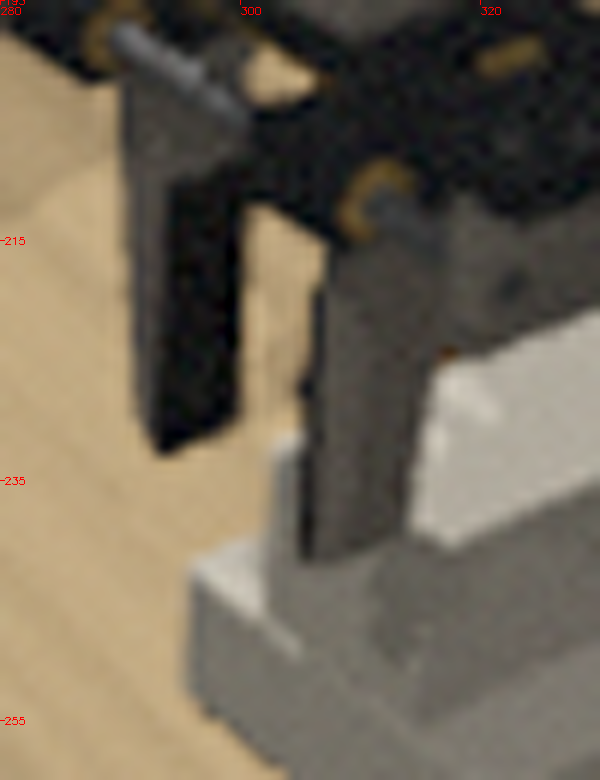

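Emit:
drive_tool(plan="0 0 0 0 0 -0.03 0.0919; 0 0 0 0 0 -0.01 0.0919; 0 0 0 0 0.03 0 0.0919; 0 0 0 0 0.03 0 0.0919; 0 0 0 0 0.03 0 0.0919")

```text
t: 6.08
ee_pos: [0.5956, -0.0677, 0.0983]
orientation: [179.9, -0.0, 98.1]
ft_force: [0.7, 0.4, 0.3]
grip_width: 0.96
```

```bash
python3 - <<'E'
from h import *
plan([.594,-.0685,.025],98,3)
E
```

```text
t 6.08 pos [ 0.5956 -0.0677  0.0983] ori [179.9  -0.   98.1] q [-12.0, 28.0, 20.0, 104.0, -12.0, 50.0, 112.0] F [0.7 0.4 0.3] g 0.0882
[ 0.001 -0.     0.001] [-0.0002 -0.0006  0.0244]
[ 0.001 -0.     0.001] [-0.0002 -0.0006  0.0244]
[ 0.001 -0.     0.001] [-0.0002 -0.0006  0.0244]
```

Emit:
drive_tool(plan="0 0 0 0 -0.001 0.02 0.0919; 0 0 0 0 0 0.02 0.0919; 0 0 0 0 0 0.02 0.0919; 0 0 0 0 0 0.008 0.0919; 0 0 0 0 0 0 0.0919")

```text
t: 6.7
ee_pos: [0.5979, -0.0659, 0.0256]
orientation: [179.9, -0.0, 98.3]
ft_force: [-0.5, -0.1, 0.0]
grip_width: 1.007
```

```bash
python3 - <<'E'
from h import *
plan([.594,-.0685,.025],98,1)
im=read_camera("side");crop(im,270,150,130,120,6,"pics/c11.png")
im=read_camera("scene");crop(im,190,200,130,110,6,"pics/c12.png")
E
```

```text
t 6.7 pos [ 0.5979 -0.0659  0.0256] ori [179.9  -0.   98.3] q [-10.0, 34.0, 18.0, 106.0, -15.0, 42.0, 114.0] F [-0.5 -0.1  0. ] g 0.0925
[ 0.002 -0.     0.006] [-0.0021 -0.0042  0.0006]
```

View pics/c11.png

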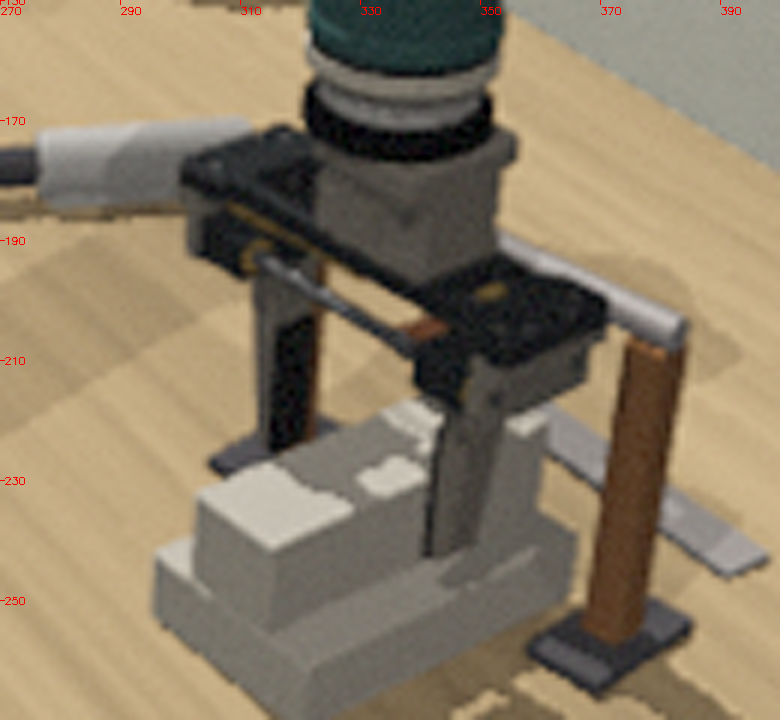

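View pics/c12.png

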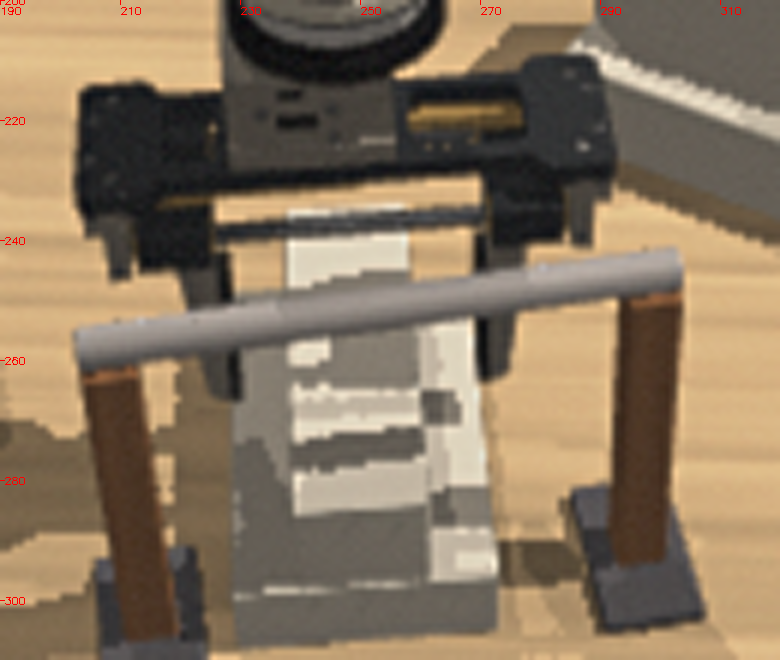

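```bash
python3 - <<'E'
from h import *
print(tri((227.5,266),(345,241.7)),tri((272.5,263),(318.5,225)))
print(get_state()["ee_pos"])
E
```

```text
(array([ 0.6107, -0.1157,  0.0568]), np.float64(0.0012)) (array([ 0.5968, -0.0135,  0.0534]), np.float64(0.0022))
[ 0.59849636 -0.06593943  0.02655552]
```

Emit:
drive_tool(plan="0 0 0 -0.002 -0.006 0.008 0.0919; 0 0 0 0 0 0 0.06; 0 0 0 0 0 0 0.03; 0 0 0 0 0 0 0.03; 0 0 0 0 0 0 0.03", force=40)

```text
t: 7.42
ee_pos: [0.5938, -0.0692, 0.02]
orientation: [179.6, 0.0, 98.3]
ft_force: [0.6, -0.4, -0.8]
grip_width: 0.59
```

Emit:
drive_tool(plan="0 0 0 0 0 0 0.03; 0 0 0 0 0 0 0.03; 0 0 0 0 0 0 0.03; 0 0 0 0 0 0 0.03; 0 0 0 0 0 0 0.03", force=40)

```text
t: 8.05
ee_pos: [0.5939, -0.0691, 0.0201]
orientation: [179.6, 0.0, 98.4]
ft_force: [-0.0, -0.3, -0.6]
grip_width: 0.54
```

Emit:
drive_tool(plan="0 0 0 0 0 -0.004 0.03; 0 0 0 0 0 -0.004 0.03; 0 0 0 0 -0.008 0 0.03; 0 0 0 0 -0.014 0 0.03; 0 0 0 0 -0.015 0 0.03")

```text
t: 8.68
ee_pos: [0.5528, -0.0744, 0.0264]
orientation: [179.9, -0.0, 98.4]
ft_force: [0.1, 0.3, -4.0]
grip_width: 0.542
```

Emit:
drive_tool(plan="0 0 0 0 -0.015 0 0.03; 0 0 0 0 -0.015 0 0.03; 0 0 0 0 -0.015 0 0.03; 0 0 0 0 -0.008 0 0.03; 0 0 0 0 0 0 0.03")

```text
t: 9.3
ee_pos: [0.4931, -0.0832, 0.0264]
orientation: [-180.0, -0.1, 98.2]
ft_force: [-0.4, -0.5, -4.6]
grip_width: 0.54
```

```bash
python3 - <<'E'
from h import *
plan([.50,-.085,.12],98,3)
im=read_camera("side");cv2.imwrite("pics/s5.png",im)
E
```

```text
t 9.3 pos [ 0.4931 -0.0832  0.0264] ori [-1.80e+02 -1.00e-01  9.82e+01] q [-9.0, 26.0, 18.0, 120.0, -14.0, 36.0, 117.0] F [-0.4 -0.5 -4.6] g 0.0496
[-0.    -0.     0.001] [-0.0009  0.0022 -0.0312]
[-0.    -0.     0.001] [-0.0009  0.0022 -0.0312]
[-0.    -0.     0.001] [-0.0009  0.0022 -0.0312]
```

View pics/s5.png

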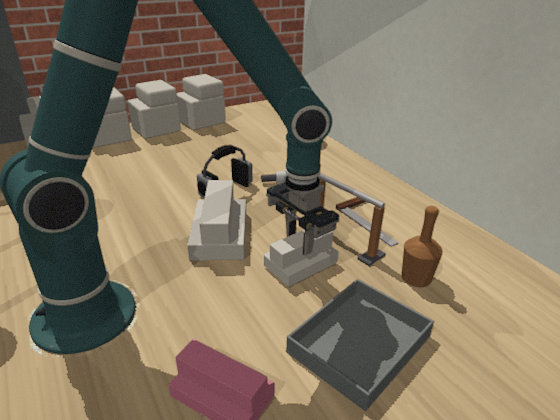

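Emit:
drive_tool(plan="0 0 0 0 -0.003 -0.03 0.03; 0 0 0 0 0 -0.04 0.03; 0 0 0 -0.02 0 -0.03 0.03; 0 0 -0.03 -0.04 0 0 0.03; 0 0 -0.03 -0.05 0 0 0.03")

```text
t: 9.98
ee_pos: [0.5128, -0.1893, 0.1301]
orientation: [179.8, -0.1, 102.5]
ft_force: [1.9, 0.8, -4.7]
grip_width: 0.541
```

```bash
python3 - <<'E'
from h import *
print(onz("scene",158,322,0),onz("side",421,275,0.02))
plan([.466,-.3565,.12],107.2,5)
E
```

```text
[ 0.73154089 -0.25899115  0.        ] [ 0.72246773 -0.27146703  0.02      ]
t 9.97 pos [ 0.5128 -0.1893  0.1301] ori [ 1.798e+02 -1.000e-01  1.025e+02] q [-2.0, 21.0, 23.0, 111.0, -11.0, 51.0, 129.0] F [ 1.9  0.8 -4.7] g 0.0497
[ 0.001 -0.    -0.017] [-0.0306 -0.0164  0.0019]
[ 0.001 -0.    -0.017] [-0.0304 -0.0169  0.0019]
[ 0.001 -0.    -0.017] [-0.0301 -0.0174  0.002 ]
[ 0.001 -0.    -0.017] [-0.0298 -0.0179  0.002 ]
[ 0.001 -0.    -0.017] [-0.0295 -0.0183  0.002 ]
```

Emit:
drive_tool(plan="0 0 -0.017 -0.03 -0.016 0 0.03; 0 0 -0.017 -0.03 -0.016 0 0.03; 0 0 -0.017 -0.03 -0.016 0 0.03; 0 0 -0.017 -0.03 -0.017 0 0.03; 0 0 -0.017 -0.024 -0.018 0 0.03")

```text
t: 10.6
ee_pos: [0.4713, -0.3569, 0.1299]
orientation: [179.6, 0.2, 107.6]
ft_force: [0.2, -0.1, -4.5]
grip_width: 0.541
```

```bash
python3 - <<'E'
from h import *
plan([.466,-.3565,.06],107.2,3)
im=read_camera("side");cv2.imwrite("pics/s6.png",im)
im=read_camera("scene");cv2.imwrite("pics/sc6.png",im)
E
```

```text
t 10.6 pos [ 0.4713 -0.3569  0.1299] ori [179.6   0.2 107.6] q [15.0, 25.0, 24.0, 105.0, -13.0, 53.0, 153.0] F [ 0.2 -0.1 -4.5] g 0.0497
[0.002 0.001 0.002] [ 0.0008 -0.0018  0.0233]
[0.002 0.001 0.002] [ 0.0007 -0.0017  0.0233]
[0.002 0.001 0.002] [ 0.0007 -0.0017  0.0233]
```

View pics/s6.png

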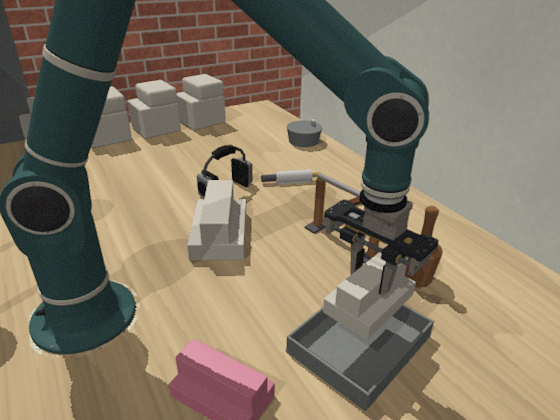

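View pics/sc6.png

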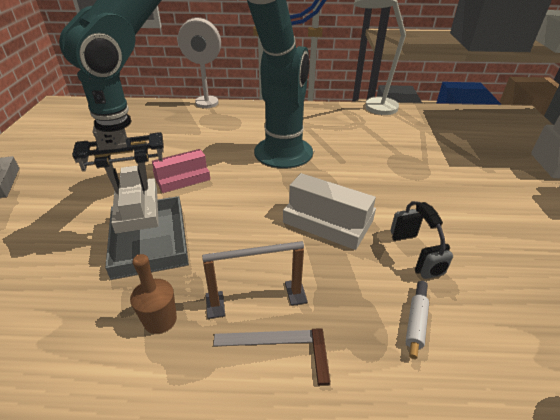

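Both views show the offcut held level and lined up over the tray. I'll lower it slowly.

Emit:
drive_tool(plan="0 0 0 0.001 -0.003 0.02 0.03; 0 0 0 0.001 -0.002 0.025 0.03; 0 0 0 0 0 0.02 0.03; 0 0 0 0 0 0.01 0.03; 0 0 0 0 0 0.005 0.03")

```text
t: 11.32
ee_pos: [0.4682, -0.3591, 0.0481]
orientation: [179.5, 0.4, 107.4]
ft_force: [-0.3, 0.1, -4.0]
grip_width: 0.541
```

```bash
python3 - <<'E'
from h import *
plan([.466,-.3565,.026],107.2,3)
im=read_camera("side");crop(im,280,220,165,180,4,"pics/c13.png")
E
```

```text
t 11.32 pos [ 0.4682 -0.3591  0.0481] ori [179.5   0.4 107.4] q [18.0, 31.0, 22.0, 108.0, -16.0, 43.0, 156.0] F [-0.3  0.1 -4. ] g 0.0497
[0.003 0.002 0.001] [ 0.0011 -0.0005  0.0074]
[0.003 0.002 0.001] [ 0.0011 -0.0005  0.0074]
[0.003 0.002 0.001] [ 0.0011 -0.0005  0.0074]
```

View pics/c13.png

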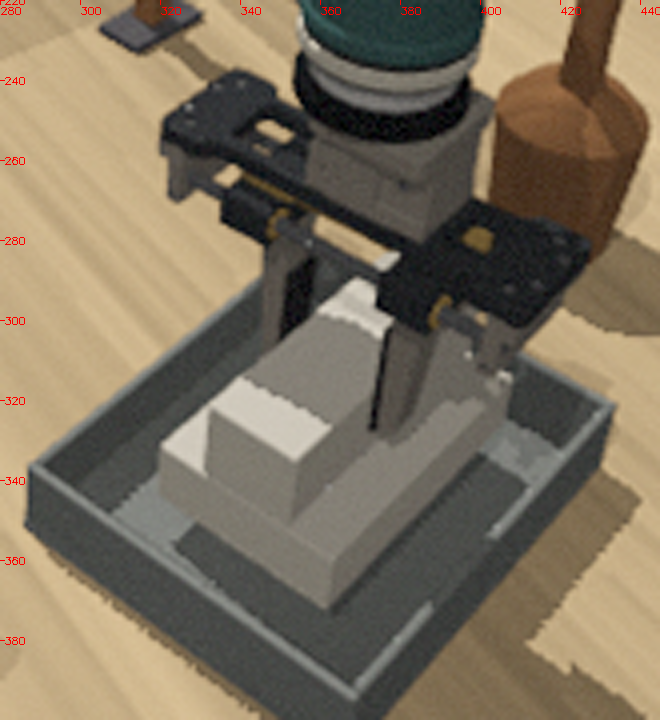

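Emit:
drive_tool(plan="0.003 0.002 0 0.001 0 0.006 0.03; 0.003 0.002 0 0.001 0 0.005 0.03; 0 0 0 0 0 0.004 0.03; 0 0 0 0 0 0.002 0.03; 0 0 0 0 0 0.001 0.03")

```text
t: 12.0
ee_pos: [0.469, -0.3576, 0.0302]
orientation: [179.8, 0.3, 107.4]
ft_force: [1.3, -0.2, -5.8]
grip_width: 0.544
```

Emit:
drive_tool(plan="0 0 0 0 0 0.002 0.03; 0 0 0 0 0 0.001 0.03; 0 0 0 0 0 0.001 0.03; 0 0 0 0 0 0.001 0.03; 0 0 0 0 0 0 0.03")

```text
t: 12.62
ee_pos: [0.4693, -0.358, 0.0264]
orientation: [179.7, 0.3, 107.4]
ft_force: [-0.8, -0.1, -3.7]
grip_width: 0.541
```

Emit:
drive_tool(plan="0 0 0 0 0 0.001 0.03; 0 0 0 0 0 0 0.03; 0 0 0 0 0 0.001 0.03; 0 0 0 0 0 0 0.03; 0 0 0 0 0 0 0.03")

```text
t: 13.25
ee_pos: [0.4694, -0.3581, 0.0262]
orientation: [179.7, 0.3, 107.4]
ft_force: [-1.7, 1.1, 1.6]
grip_width: 0.537
```

Contact: the wrist force went from −4 N to about +1.6 N. Now I'll open slowly and look.

Emit:
drive_tool(plan="0 0 0 0 0 0 0.052; 0 0 0 0 0 0 0.056; 0 0 0 0 0 0 0.062; 0 0 0 0 0 0 0.068; 0 0 0 0 0 0 0.072")

```text
t: 13.88
ee_pos: [0.4713, -0.3596, 0.0265]
orientation: [179.5, 0.5, 107.4]
ft_force: [-0.5, 0.2, -0.2]
grip_width: 0.787
```

Emit:
drive_tool(plan="0 0 0 0 0 -0.01 0.072; 0 0 0 0 0 -0.03 0.072; 0 0 0 0 0 -0.05 0.072; 0 0 0 0 0 -0.05 0.072; 0 0 0 0 0 -0.05 0.072")

```text
t: 14.5
ee_pos: [0.4672, -0.3572, 0.2204]
orientation: [179.8, 0.2, 107.4]
ft_force: [0.3, -0.5, 0.1]
grip_width: 0.785
```

```bash
python3 - <<'E'
from h import *
plan([.45,.25,.30],104,5)
im=read_camera("side");cv2.imwrite("pics/s7.png",im)
import pickle
c=pickle.load(open("w1.pkl","rb")); r=lambda x:np.round(x,4).tolist()
# pad top corners guess etc. from w1
px=lambda x,y:(215+x/4,135+y/4)
print("pad top-end corners z.145",r(onz(c,*px(135,262),.145)),r(onz(c,*px(218,257),.145)))
print("pad bottom-end corners",r(onz(c,*px(160,525),.145)),r(onz(c,*px(245,520),.145)))
print("cup tops mid z.084: ",r(onz(c,*px(168,95),.084)),r(onz(c,*px(238,560),.084)))
E
```

```text
t 14.5 pos [ 0.4672 -0.3572  0.2204] ori [179.8   0.2 107.4] q [13.0, 19.0, 27.0, 100.0, -9.0, 63.0, 150.0] F [ 0.3 -0.5  0.1] g 0.0721
[0.001 0.001 0.012] [ 0.1169  0.033  -0.0163]
[0.001 0.001 0.012] [ 0.1173  0.0316 -0.0162]
[0.001 0.001 0.012] [ 0.1176  0.0302 -0.0161]
[0.001 0.001 0.012] [ 0.118   0.0288 -0.0161]
[0.001 0.001 0.012] [ 0.1183  0.0274 -0.016 ]
pad top-end corners z.145 [0.457, 0.3393, 0.145] [0.4523, 0.363, 0.145]
pad bottom-end corners [0.5373, 0.3559, 0.145] [0.5322, 0.3812, 0.145]
cup tops mid z.084:  [0.4151, 0.3399, 0.084] [0.573, 0.3831, 0.084]
```

View pics/s7.png

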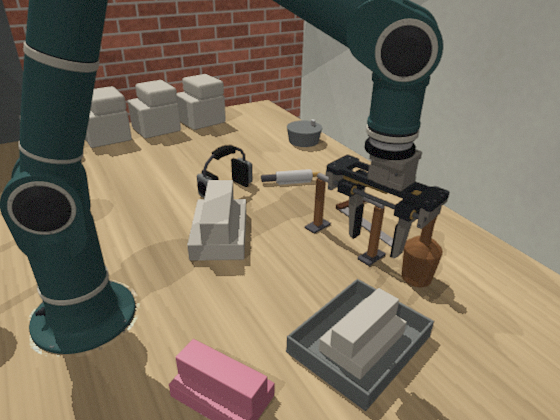

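The side view shows the offcut sitting flat on its base inside the tray at (362,335). Next I'll go over to the ear defenders.

Emit:
drive_tool(plan="0 0 0 0.05 0.015 -0.03 0.08; 0 0 0 0.055 0.017 -0.03 0.08; 0 0 0 0.058 0.018 -0.02 0.08; 0 0 0 0.058 0.018 0 0.08; 0 0 0.01 0.058 0.018 0 0.08")

```text
t: 15.18
ee_pos: [0.4693, -0.0686, 0.3109]
orientation: [178.8, 1.1, 106.1]
ft_force: [0.6, 1.5, -0.6]
grip_width: 0.869
```

Emit:
drive_tool(plan="0 0 0.01 0.058 0.018 0 0.08; 0 0 0.01 0.058 0.018 0 0.08; 0 0 0.01 0.058 0.016 0 0.08; 0 0 0.01 0.058 0.015 0 0.08; 0 0 0.01 0.058 0.015 0 0.08")

```text
t: 15.8
ee_pos: [0.4734, 0.2414, 0.312]
orientation: [178.2, 1.0, 102.9]
ft_force: [1.3, -0.2, 1.0]
grip_width: 0.874
```

```bash
python3 - <<'E'
from h import *
plan([.475,.355,.30],103,5)
E
```

```text
t 15.8 pos [0.4734 0.2414 0.312 ] ori [178.2   1.  102.9] q [-31.0, 8.0, -1.0, 100.0, 2.0, 71.0, 71.0] F [ 1.3 -0.2  1. ] g 0.0803
[ 0.006  0.003 -0.   ] [0.0221 0.0053 0.0022]
[ 0.006  0.003 -0.   ] [0.0221 0.0053 0.0022]
[ 0.006  0.003 -0.   ] [0.0221 0.0054 0.0023]
[ 0.006  0.003 -0.   ] [0.0221 0.0054 0.0023]
[ 0.006  0.003 -0.   ] [0.0221 0.0054 0.0024]
```

Emit:
drive_tool(plan="0.008 0.004 0 0.028 0.006 0.002 0.08; 0.008 0.004 0 0.028 0.006 0.002 0.08; 0.008 0.004 0 0.026 0.006 0.002 0.08; 0.006 0.003 0 0.015 0.004 0.002 0.08; 0 0 0 0 0 0 0.08")

```text
t: 16.42
ee_pos: [0.4711, 0.3482, 0.3044]
orientation: [179.9, 0.0, 103.3]
ft_force: [0.1, -0.7, 0.5]
grip_width: 0.872
```

```bash
python3 - <<'E'
from h import *
import pickle
c=calibration("wrist"); im=read_camera("wrist"); cv2.imwrite("pics/w4.png",im); pickle.dump(c,open("w4.pkl","wb"))
crop(im,200,70,180,220,3,"pics/c14.png")
plan([.475,.355,.30],103,5)
E
```

```text
t 16.48 pos [0.4713 0.3474 0.3046] ori [179.9   0.  103.3] q [-37.0, 15.0, -4.0, 92.0, 1.0, 73.0, 63.0] F [0.2 0.4 0.2] g 0.0801
[0.    0.    0.001] [0.0013 0.0011 0.0009]
[0.    0.    0.001] [0.0013 0.0011 0.0009]
[0.    0.    0.001] [0.0013 0.0011 0.0009]
[0.    0.    0.001] [0.0013 0.0011 0.0009]
[0.    0.    0.001] [0.0013 0.0011 0.0009]
```

View pics/w4.png

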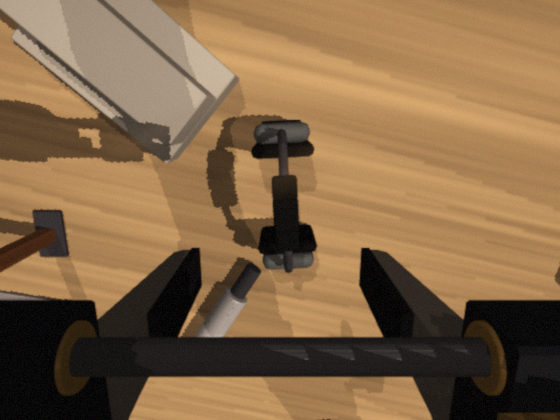

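View pics/c14.png

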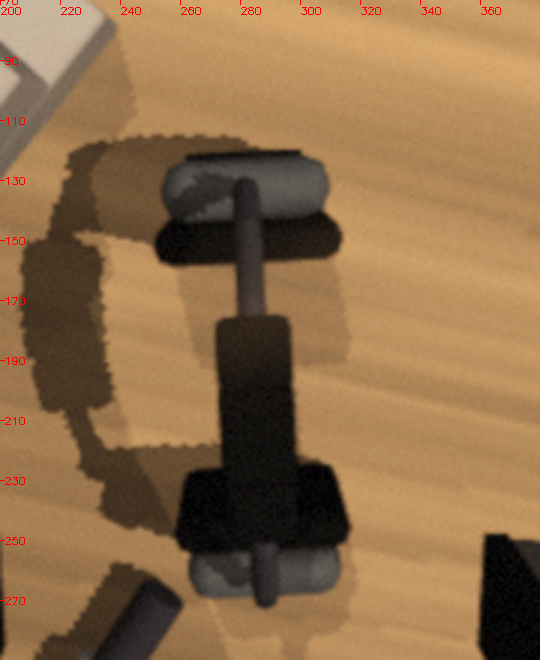

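```bash
python3 - <<'E'
from h import *
import pickle
c=pickle.load(open("w4.pkl","rb")); r=lambda x:np.round(x,4).tolist()
for z in (.13,.145):
  a=onz(c,284.3,175.7,z);b=onz(c,288,252.7,z);d=b-a
  print(z,"pad",r(a),r(b),"c",r((a+b)/2),"len",r(np.linalg.norm(d)),"yaw",np.degrees(np.arctan2(d[1],d[0])))
a=onz(c,281.7,131.7,.095);b=onz(c,288.3,270,.095);d=b-a;print("band ends",r(a),r(b),r((a+b)/2),np.degrees(np.arctan2(d[1],d[0])))
# cups footprint: top cup pads bounding: left/right extremes
a=(onz(c,254,133,.06)+onz(c,309.5,131,.06))/2;b=(onz(c,263,260,.06)+onz(c,313,259,.06))/2;d=b-a;print("cups",r(a),r(b),r((a+b)/2),np.degrees(np.arctan2(d[1],d[0])))
a=onz(c,254,133,.06);b=onz(c,309.5,131,.06);d=b-a;print("cup1 across",np.degrees(np.arctan2(d[1],d[0])),np.linalg.norm(d))
print("foot",r(onz(c,50,233,.008)),"expected .6397,.0466")
im=cv2.imread("pics/scene0.png")
# scene/side pad ends triangulated
print(tri((422,208),(238,148)),tri((436,222),(213,157)))
print([r(proj("scene",p)) for p in ([.4947,.36,.15],[.4947,.366,.15])],[r(proj("side",p)) for p in ([.4947,.36,.15],[.4947,.366,.15])])
E
```

```text
0.13 pad [0.4572, 0.3502, 0.13] [0.5396, 0.3743, 0.13] c [0.4984, 0.3622, 0.13] len 0.0858 yaw 16.307991636675567
0.145 pad [0.455, 0.3495, 0.145] [0.534, 0.3726, 0.145] c [0.4945, 0.361, 0.145] len 0.0824 yaw 16.30799163667556
band ends [0.4156, 0.3376, 0.095] [0.5744, 0.3839, 0.095] [0.495, 0.3607, 0.095] 16.26891618352179
cups [0.4173, 0.3382, 0.06] [0.5747, 0.3844, 0.06] [0.496, 0.3613, 0.06] 16.350007311559622
cup1 across 105.41736562853148 0.06662817221603501
foot [0.6348, 0.0473, 0.008] expected .6397,.0466
(array([0.5214, 0.3247, 0.1638]), np.float64(0.0095)) (array([0.4763, 0.3962, 0.1004]), np.float64(0.0061))
[[430.1249, 208.9986], [432.6631, 209.0666]] [[223.412, 147.0673], [222.6171, 146.3551]]
```

Emit:
drive_tool(plan="0 0 -0.025 0.008 0.009 0.03 0.06; 0 0 -0.025 0.006 0.008 0.04 0.06; 0 0 0 0 0.007 0.03 0.06; 0 0 0 0 0 0.025 0.06; 0 0 0 0 0 0.012 0.06")

```text
t: 17.1
ee_pos: [0.4968, 0.3609, 0.1682]
orientation: [179.5, 0.1, 105.7]
ft_force: [1.1, 0.1, 1.0]
grip_width: 0.653
```

```bash
python3 - <<'E'
from h import *
plan([.495,.361,.103],106.2,1)
im=read_camera("side");crop(im,180,100,100,90,6,"pics/c15.png")
im=read_camera("scene");crop(im,370,140,110,100,6,"pics/c16.png")
E
```

```text
t 17.1 pos [0.4968 0.3609 0.1682] ori [1.795e+02 1.000e-01 1.057e+02] q [-36.0, 24.0, -4.0, 98.0, 2.0, 58.0, 65.0] F [1.1 0.1 1. ] g 0.06
[ 0.009  0.002 -0.008] [ 0.0008 -0.0023  0.0652]
```

View pics/c15.png

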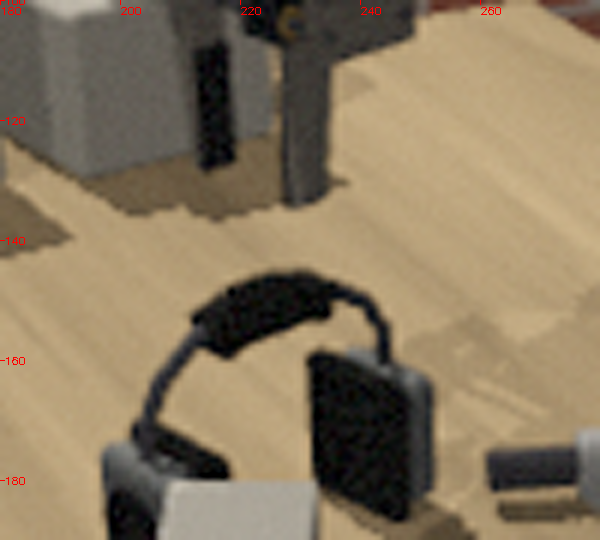

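View pics/c16.png

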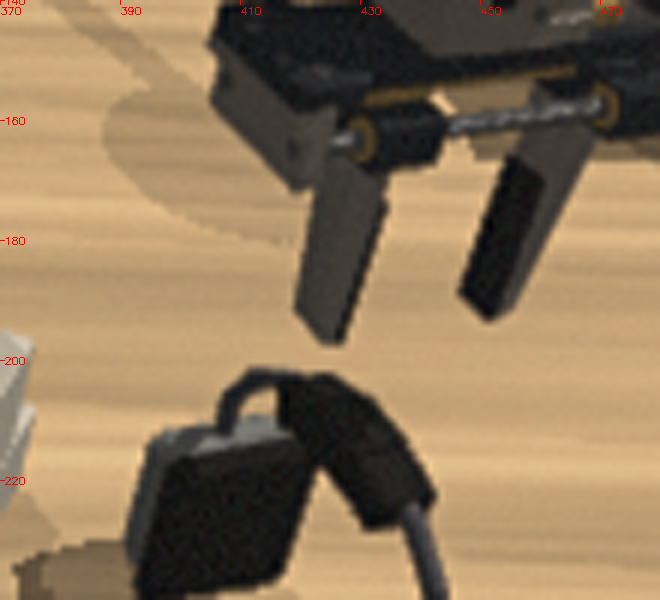

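```bash
python3 - <<'E'
from h import *
a=tri((423.5,196.5),(230.5,133.5));b=tri((450,192.5),(216.3,127.2));print(a,b,(a[0]+b[0])/2)
print(get_state()["ee_pos"])
# pad top edge points
for z in(.15,):
  print(onz("side",229,145,z),onz("scene",426,202,z))
E
```

```text
(array([0.5086, 0.3299, 0.1999]), np.float64(0.0026)) (array([0.4909, 0.3949, 0.2001]), np.float64(0.0025)) [0.49975 0.3624  0.2    ]
[0.49666445 0.36113764 0.16846041]
[0.5161216  0.36624518 0.15      ] [0.46797517 0.35707817 0.15      ]
```

Emit:
drive_tool(plan="0.005 0 -0.008 0 -0.002 0.015 0.06; 0.004 0 0 0 0 0.018 0.06; 0 0 0 0 0 0.015 0.06; 0 0 0 0 0 0.008 0.06; 0 0 0 0 0 0.002 0.06")

```text
t: 17.82
ee_pos: [0.4961, 0.361, 0.1089]
orientation: [179.8, 0.1, 106.2]
ft_force: [-0.6, 0.6, -0.5]
grip_width: 0.654
```

```bash
python3 - <<'E'
from h import *
plan([.495,.361,.103],106.2,1)
im=read_camera("side");crop(im,180,100,100,90,6,"pics/c17.png")
im=read_camera("scene");crop(im,370,160,110,100,6,"pics/c18.png")
E
```

```text
t 17.82 pos [0.4961 0.361  0.1089] ori [1.798e+02 1.000e-01 1.062e+02] q [-36.0, 28.0, -4.0, 101.0, 3.0, 51.0, 65.0] F [-0.6  0.6 -0.5] g 0.0601
[0.003 0.001 0.   ] [ 0.0003 -0.0011  0.0059]
```

View pics/c17.png

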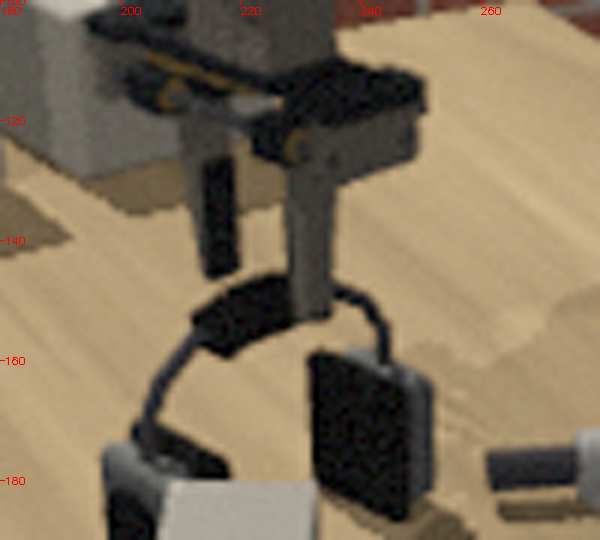

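View pics/c18.png

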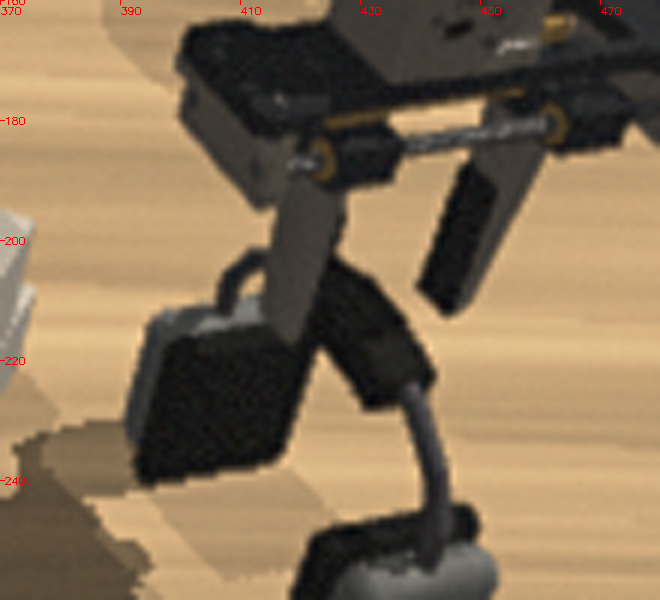

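Emit:
drive_tool(plan="0.003 0 0 0 -0.001 0.005 0.06; 0 0 0 0 0 0.001 0.05; 0 0 0 0 0 0 0.035; 0 0 0 0 0 0 0.01; 0 0 0 0 0 0 0.01", force=35)

```text
t: 18.55
ee_pos: [0.4961, 0.3614, 0.1044]
orientation: [179.8, 0.0, 106.2]
ft_force: [0.1, -0.0, -1.1]
grip_width: 0.278
```

Emit:
drive_tool(plan="0 0 0 0 0 0 0.01; 0 0 0 0 0 0 0.01; 0 0 0 0 0 -0.003 0.01; 0 0 0 0 0 -0.006 0.01; 0 0 0 0 0 -0.01 0.01")

```text
t: 19.18
ee_pos: [0.4948, 0.3606, 0.1228]
orientation: [-180.0, 0.1, 106.2]
ft_force: [-0.5, -0.7, -2.7]
grip_width: 0.28
```

```bash
python3 - <<'E'
from h import *
plan([.495,.361,.33],106.2,5)
im=read_camera("side");crop(im,180,100,100,90,6,"pics/c19.png")
E
```

```text
t 19.18 pos [0.4948 0.3606 0.1228] ori [-1.800e+02  1.000e-01  1.062e+02] q [-36.0, 27.0, -4.0, 100.0, 2.0, 53.0, 65.0] F [-0.5 -0.7 -2.7] g 0.0257
[-0.  0.  0.] [ 0.      0.     -0.0414]
[-0.  0.  0.] [ 0.      0.     -0.0414]
[-0.  0.  0.] [ 0.      0.     -0.0414]
[-0.  0.  0.] [ 0.      0.     -0.0414]
[-0.  0.  0.] [ 0.0001  0.0001 -0.0414]
```

View pics/c19.png

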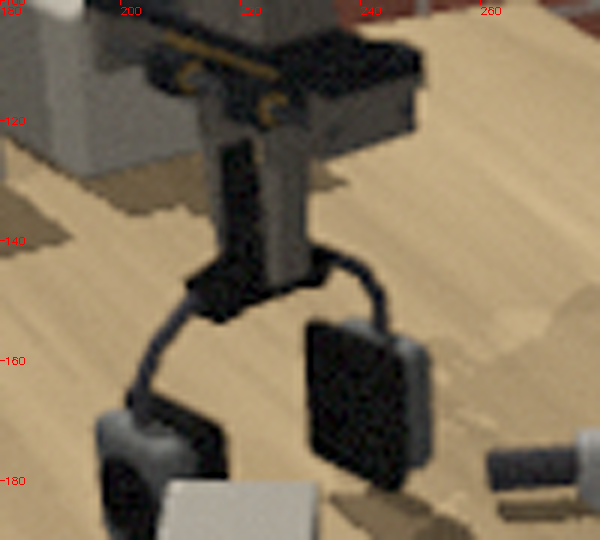

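Emit:
drive_tool(plan="0 0 0 0 0 -0.03 0.01; 0 0 0 0 0 -0.05 0.01; 0 0 0 0 0 -0.05 0.01; 0 0 0 0 0 -0.05 0.01; 0 0 0 -0.02 0.002 -0.03 0.01")

```text
t: 19.85
ee_pos: [0.5005, 0.3432, 0.3404]
orientation: [-179.9, 0.0, 106.4]
ft_force: [0.3, -0.6, -2.6]
grip_width: 0.275
```

Emit:
drive_tool(plan="0 0 0.01 -0.03 0.004 0 0.01; 0 0 0.01 -0.04 0.005 0 0.01; 0 0 0.01 -0.05 0.006 0 0.01; 0 0 0.01 -0.05 0.006 0 0.01; 0 0 0.01 -0.05 0.006 0 0.01")

```text
t: 20.48
ee_pos: [0.5861, 0.1372, 0.3468]
orientation: [179.5, -0.2, 104.0]
ft_force: [0.2, 0.2, -1.2]
grip_width: 0.274
```

```bash
python3 - <<'E'
from h import *
plan([.6615,-.0458,.34],103.3,5)
E
```

```text
t 20.48 pos [0.5861 0.1372 0.3468] ori [179.5  -0.2 104. ] q [-19.0, 15.0, 3.0, 87.0, -1.0, 77.0, 89.0] F [ 0.2  0.2 -1.2] g 0.0252
[ 0.002 -0.001  0.002] [-0.0392  0.0058  0.0012]
[ 0.002 -0.001  0.002] [-0.0391  0.0059  0.0013]
[ 0.002 -0.001  0.002] [-0.0391  0.006   0.0013]
[ 0.002 -0.001  0.002] [-0.0391  0.0061  0.0013]
[ 0.002 -0.001  0.002] [-0.0391  0.0062  0.0013]
```

Emit:
drive_tool(plan="0.002 0 0.002 -0.05 0.007 0 0.01; 0.002 0 0.002 -0.05 0.007 0 0.01; 0.002 0 0.002 -0.05 0.007 0 0.01; 0.002 0 0.002 -0.025 0.005 0 0.01; 0 0 0.002 -0.008 0.003 0 0.01")

```text
t: 21.1
ee_pos: [0.6594, -0.044, 0.3483]
orientation: [179.8, -0.2, 103.0]
ft_force: [-0.4, 0.4, -3.5]
grip_width: 0.279
```

```bash
python3 - <<'E'
from h import *
plan([.6615,-.0458,.30],103.3,5)
im=read_camera("side");cv2.imwrite("pics/s8.png",im)
im=read_camera("scene");cv2.imwrite("pics/sc8.png",im)
E
```

```text
t 21.1 pos [ 0.6594 -0.044   0.3483] ori [179.8  -0.2 103. ] q [-5.0, 22.0, 9.0, 78.0, -4.0, 80.0, 107.0] F [-0.4  0.4 -3.5] g 0.0257
[ 0.001 -0.001 -0.001] [-0.0005  0.0003  0.0097]
[ 0.001 -0.001 -0.001] [-0.0005  0.0003  0.0097]
[ 0.001 -0.001 -0.001] [-0.0005  0.0003  0.0097]
[ 0.001 -0.001 -0.001] [-0.0005  0.0003  0.0097]
[ 0.001 -0.001 -0.001] [-0.0005  0.0003  0.0097]
```

View pics/s8.png

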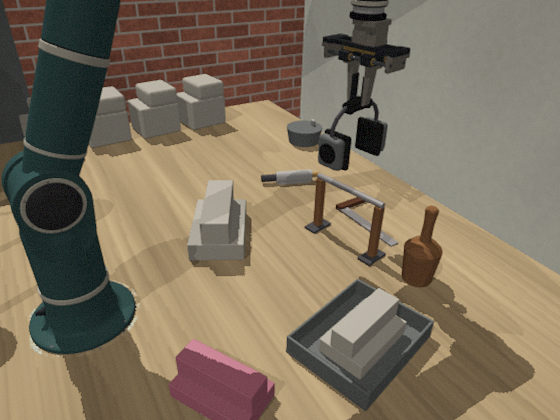

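View pics/sc8.png

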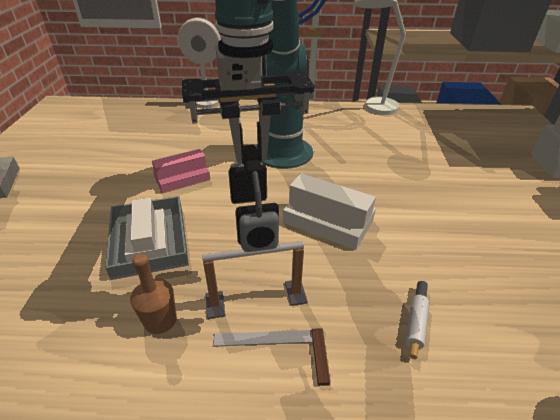

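The ear defenders are over the rail, one cup on each side. I'll lower them partway and check that they're centred.

Emit:
drive_tool(plan="0 0 -0.005 -0.002 0.002 0.02 0.01; 0 0 0 0 0 0.025 0.01; 0 0 0 0 0 0.025 0.01; 0 0 0 0 0 0.02 0.01; 0 0 0 0 0 0.008 0.01")

```text
t: 21.82
ee_pos: [0.6612, -0.0308, 0.2501]
orientation: [179.6, -0.5, 104.2]
ft_force: [0.4, 0.1, -3.8]
grip_width: 0.277
```

```bash
python3 - <<'E'
from h import *
plan([.6615,-.0458,.19],103.3,5)
im=read_camera("side");crop(im,290,80,130,150,5,"pics/c20.png")
im=read_camera("scene");crop(im,190,150,130,150,5,"pics/c21.png")
E
```

```text
t 21.82 pos [ 0.6612 -0.0308  0.2501] ori [179.6  -0.5 104.2] q [-6.0, 24.0, 8.0, 86.0, -4.0, 69.0, 107.0] F [ 0.4  0.1 -3.8] g 0.0255
[ 0.001 -0.002  0.003] [-0.003  -0.0008  0.012 ]
[ 0.001 -0.002  0.003] [-0.003  -0.0007  0.012 ]
[ 0.001 -0.002  0.003] [-0.003  -0.0007  0.012 ]
[ 0.001 -0.002  0.003] [-0.003  -0.0007  0.012 ]
[ 0.001 -0.002  0.003] [-0.003  -0.0007  0.012 ]
```

View pics/c20.png

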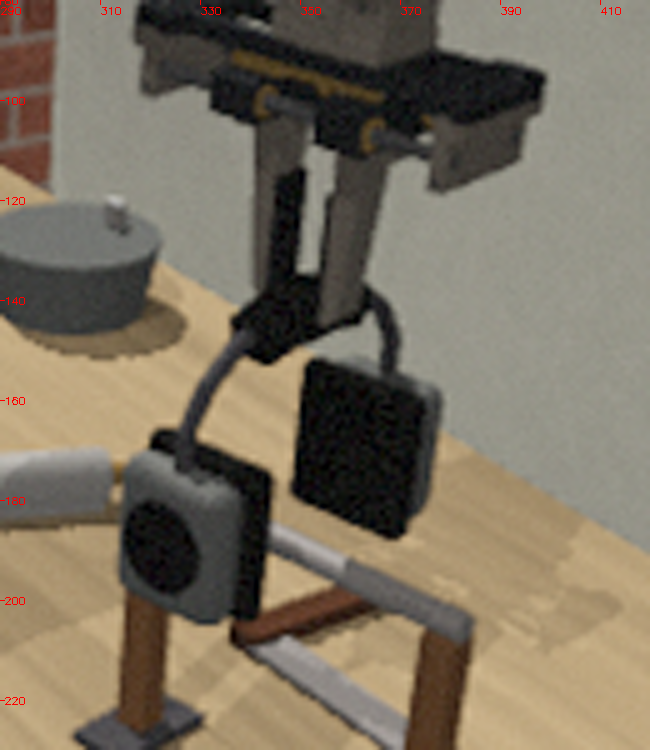

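View pics/c21.png

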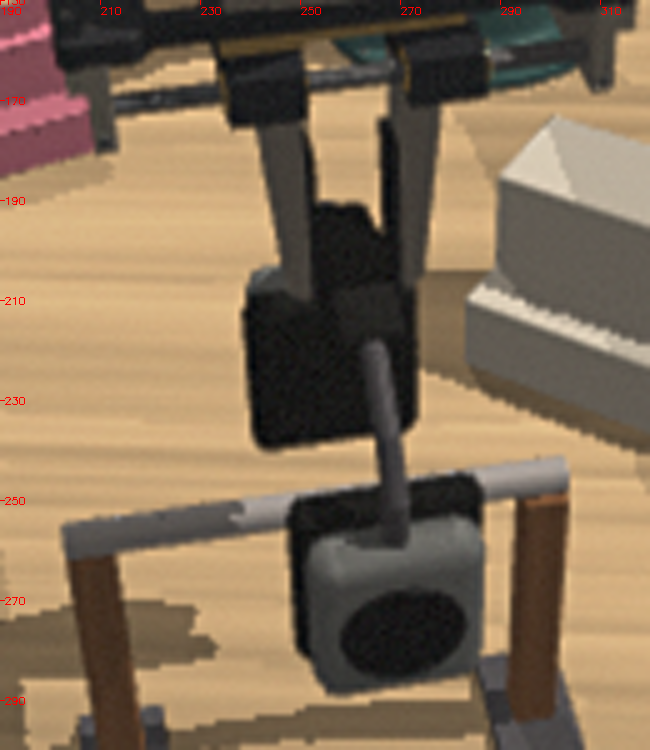

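```bash
python3 - <<'E'
from h import *
print(tri((250,209.4),(357.4,144.4)))
print("cup1 near robot? far cup centre", tri((271,274),(362+0,0)) if 0 else "")
e=np.array([.6612,-.0308,.2501]);R=Ro.from_euler('xyz',[180,0,104.2],degrees=True)
print("nominal left finger tip", e+R.apply([-.019,0,-.029]))
E
```

```text
(array([ 0.6708, -0.0488,  0.2804]), np.float64(0.0008))
cup1 near robot? far cup centre 
nominal left finger tip [ 0.66586084 -0.04921946  0.2791    ]
```

Emit:
drive_tool(plan="0 -0.004 0.008 -0.008 0 0.005 0.01; 0 -0.004 0.008 -0.007 0 0.012 0.01; 0 0 0 -0.002 0 0.012 0.01; 0 0 0 0 0 0.012 0.01; 0 0 0 0 0 0.008 0.01")

```text
t: 22.55
ee_pos: [0.6677, -0.0491, 0.2009]
orientation: [179.3, 0.1, 103.2]
ft_force: [0.1, -0.2, -2.9]
grip_width: 0.279
```

```bash
python3 - <<'E'
from h import *
plan([.6615,-.0458,.16],103.3,5)
im=read_camera("side");crop(im,290,100,130,150,5,"pics/c22.png")
im=read_camera("scene");crop(im,190,170,130,150,5,"pics/c23.png")
E
```

```text
t 22.55 pos [ 0.6677 -0.0491  0.2009] ori [1.793e+02 1.000e-01 1.032e+02] q [-5.0, 27.0, 8.0, 89.0, -4.0, 64.0, 108.0] F [ 0.1 -0.2 -2.9] g 0.0256
[ 0.002  0.    -0.   ] [ 0.0009 -0.0011  0.0082]
[ 0.002  0.    -0.   ] [ 0.0009 -0.0011  0.0082]
[ 0.002  0.    -0.   ] [ 0.0009 -0.0011  0.0082]
[ 0.002  0.    -0.   ] [ 0.0009 -0.0011  0.0082]
[ 0.002  0.    -0.   ] [ 0.0009 -0.0011  0.0082]
```

View pics/c22.png

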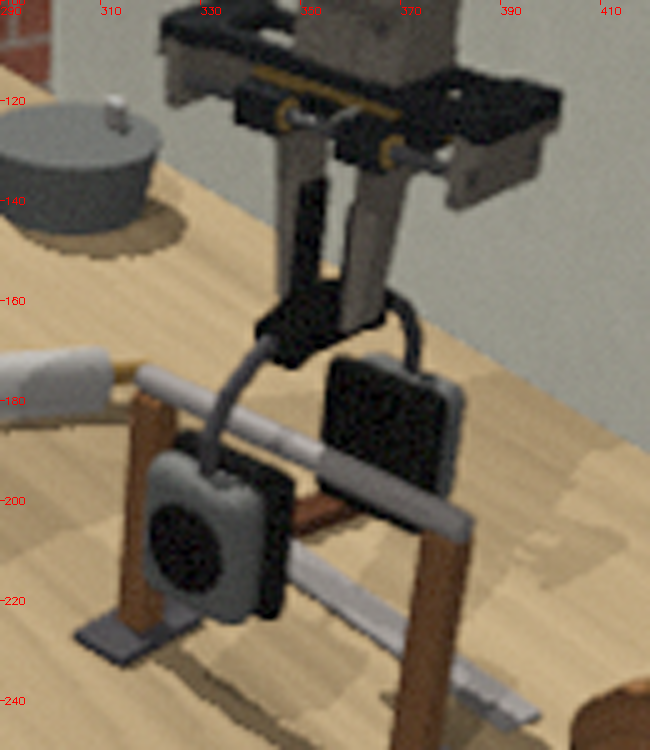

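View pics/c23.png

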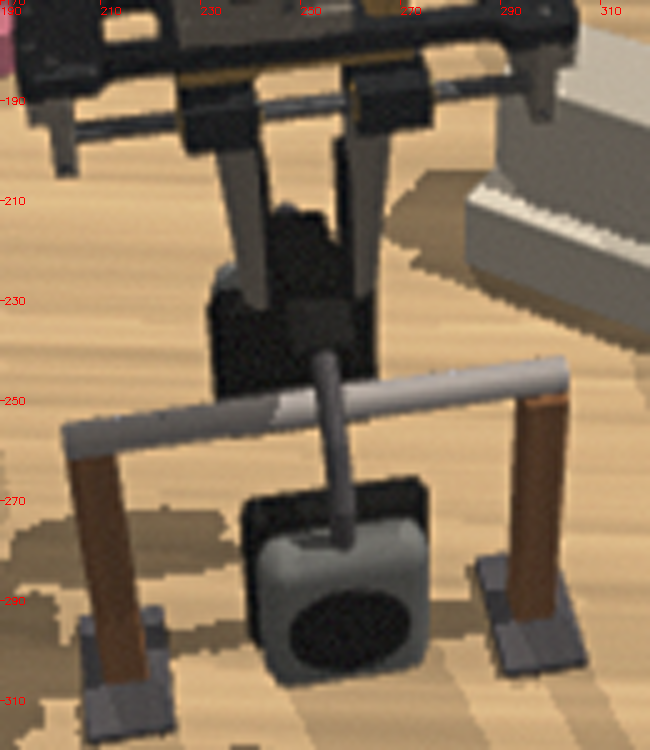

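```bash
python3 - <<'E'
from h import *
a,e=tri((258.4,278),(374,174));print(a,e)
b=onz("side",332.4,193,a[2]);print(b)
m=(a+b)/2;d=a-b;print("mid",m,"yaw",np.degrees(np.arctan2(d[1],d[0])),np.linalg.norm(d))
xr=np.array([np.cos(np.radians(13.3)),np.sin(np.radians(13.3))]);v=(m-np.array([.6615,-.0458,0]))[:2];print("along rail x,y",v@xr,v@np.array([-xr[1],xr[0]]))
E
```

```text
[ 0.7487 -0.0329  0.1769] 0.0025
[ 0.59427618 -0.06660009  0.1769    ]
mid [ 0.67148809 -0.04975004  0.1769    ] yaw 12.310713062588613 0.15805825888959965
along rail x,y 0.008811489882123115 -0.006141855635547776
```

Emit:
drive_tool(plan="0.008 0 0 0.003 -0.004 0.005 0.01; 0.004 0 0 0.001 -0.004 0.008 0.01; 0 0 0 0 -0.001 0.01 0.01; 0 0 0 0 0 0.008 0.01; 0 0 0 0 0 0.004 0.01")

```text
t: 23.28
ee_pos: [0.6574, -0.0464, 0.164]
orientation: [-180.0, 0.1, 103.3]
ft_force: [-0.3, 0.2, -2.0]
grip_width: 0.277
```

```bash
python3 - <<'E'
from h import *
plan([.657,-.0455,.147],103.3,5)
im=read_camera("side");crop(im,290,110,130,140,5,"pics/c24.png")
im=read_camera("scene");crop(im,190,190,130,130,5,"pics/c25.png")
E
```

```text
t 23.27 pos [ 0.6574 -0.0464  0.164 ] ori [-1.800e+02  1.000e-01  1.033e+02] q [-5.0, 28.0, 8.0, 92.0, -4.0, 60.0, 108.0] F [-0.3  0.2 -2. ] g 0.0254
[-0.  0. -0.] [ 0.0002 -0.      0.0034]
[-0.  0. -0.] [ 0.0002 -0.      0.0034]
[-0.  0. -0.] [ 0.0002 -0.      0.0034]
[-0.  0. -0.] [ 0.0002 -0.      0.0034]
[-0.  0. -0.] [ 0.0002 -0.      0.0034]
```

View pics/c24.png

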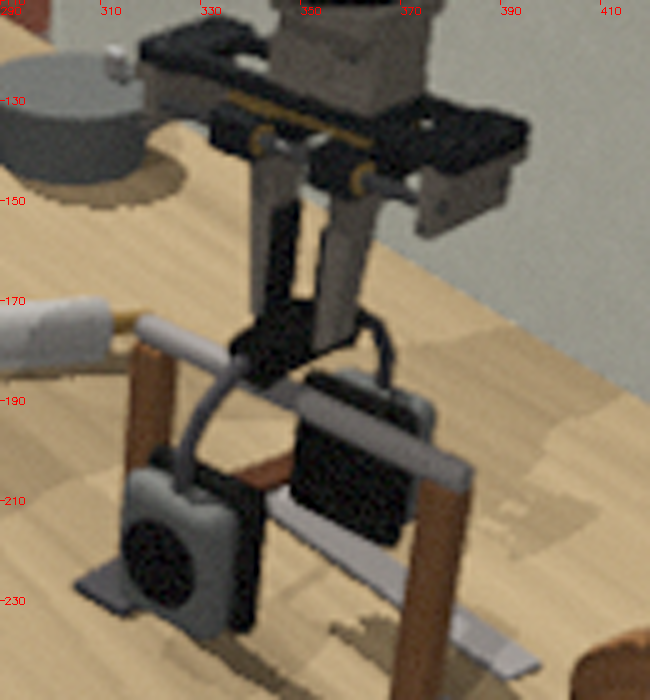

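View pics/c25.png

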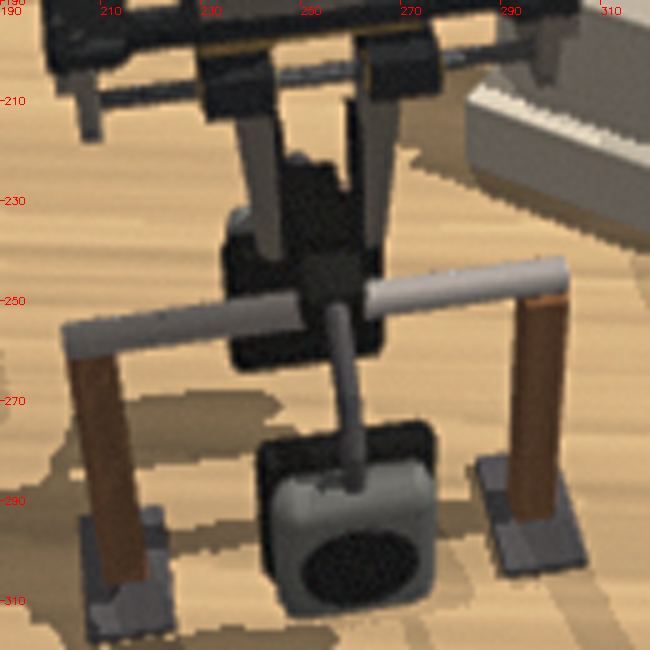

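Emit:
drive_tool(plan="0 0 0 0 0 0.004 0.01; 0 0 0 0 0 0.004 0.01; 0 0 0 0 0 0.004 0.01; 0 0 0 0 0 0.002 0.01; 0 0 0 0 0 0.001 0.01")

```text
t: 24.0
ee_pos: [0.658, -0.0466, 0.1488]
orientation: [180.0, 0.1, 103.2]
ft_force: [-0.0, 0.2, -2.0]
grip_width: 0.279
```

Emit:
drive_tool(plan="0 0 0 0 0 0.001 0.01; 0 0 0 0 0 0 0.01; 0 0 0 0 0 0.001 0.01; 0 0 0 0 0 0 0.01; 0 0 0 0 0 0 0.01")

```text
t: 24.62
ee_pos: [0.6584, -0.0467, 0.1472]
orientation: [179.9, 0.1, 103.2]
ft_force: [-0.8, 0.1, -2.5]
grip_width: 0.277
```

Emit:
drive_tool(plan="0 0 0 0 0 0.001 0.01; 0 0 0 0 0 0 0.01; 0 0 0 0 0 0.001 0.01; 0 0 0 0 0 0 0.01; 0 0 0 0 0 0 0.01")

```text
t: 25.25
ee_pos: [0.6588, -0.0466, 0.1471]
orientation: [179.8, 0.1, 103.2]
ft_force: [-0.3, -0.5, 0.4]
grip_width: 0.28
```

```bash
python3 - <<'E'
from h import *
plan([.657,-.0455,.147],103.3,5)
im=read_camera("side");crop(im,290,110,130,140,5,"pics/c26.png")
print(get_state()["ft_force"])
E
```

```text
t 25.25 pos [ 0.6588 -0.0466  0.1471] ori [1.798e+02 1.000e-01 1.032e+02] q [-5.0, 29.0, 8.0, 93.0, -5.0, 58.0, 108.0] F [-0.3 -0.5  0.4] g 0.0258
[ 0.001  0.    -0.   ] [ 0.0003 -0.0003  0.    ]
[ 0.001  0.    -0.   ] [ 0.0003 -0.0003  0.    ]
[ 0.001  0.    -0.   ] [ 0.0003 -0.0003  0.    ]
[ 0.001  0.    -0.   ] [ 0.0003 -0.0003  0.    ]
[ 0.001  0.    -0.   ] [ 0.0003 -0.0003  0.    ]
[-2.53664691  0.67683278  0.79853042]
```

View pics/c26.png

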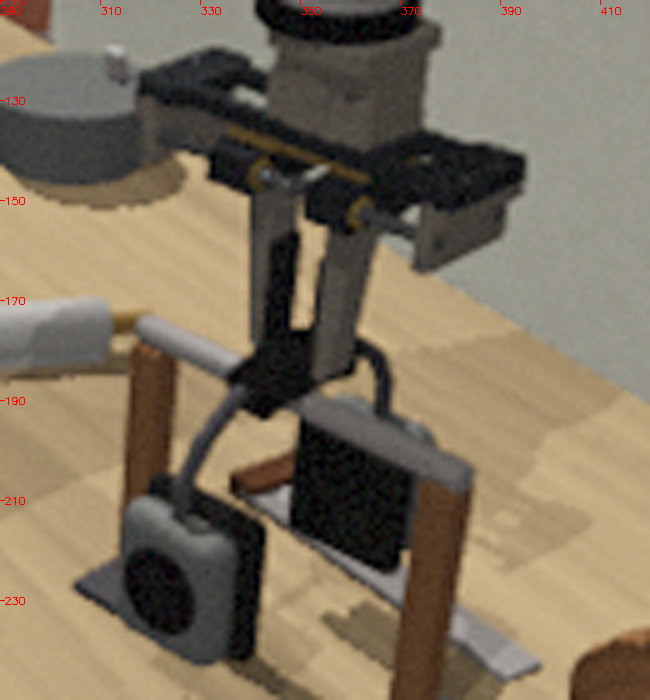

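The wrist force is now about zero, so the weight is on the bar. I'll release slowly, then rise straight up.

Emit:
drive_tool(plan="0 0 0 0 0 0 0.027; 0 0 0 0 0 0 0.03; 0 0 0 0 0 0 0.035; 0 0 0 0 0 0 0.042; 0 0 0 0 0 0 0.05")

```text
t: 25.92
ee_pos: [0.6595, -0.0467, 0.1468]
orientation: [179.8, 0.1, 103.3]
ft_force: [0.1, 0.2, -0.9]
grip_width: 0.532
```

```bash
python3 - <<'E'
from h import *
plan([.657,-.0455,.147],103.3,5)
im=read_camera("side");crop(im,290,110,130,140,5,"pics/c27.png")
im=read_camera("scene");crop(im,190,190,130,130,5,"pics/c28.png")
E
```

```text
t 25.93 pos [ 0.6595 -0.0467  0.1468] ori [1.798e+02 1.000e-01 1.033e+02] q [-5.0, 29.0, 8.0, 93.0, -5.0, 58.0, 108.0] F [ 0.1  0.2 -0.9] g 0.0489
[ 0.001  0.    -0.   ] [ 0.0004 -0.0004 -0.    ]
[ 0.001  0.    -0.   ] [ 0.0004 -0.0004 -0.    ]
[ 0.001  0.    -0.   ] [ 0.0004 -0.0004 -0.    ]
[ 0.001  0.    -0.   ] [ 0.0004 -0.0004 -0.    ]
[ 0.001  0.    -0.   ] [ 0.0004 -0.0004 -0.    ]
```

View pics/c27.png

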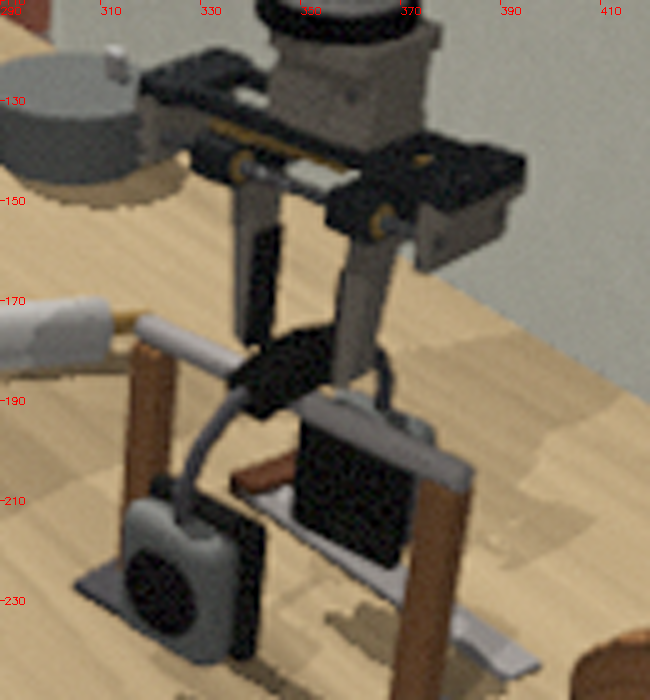

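View pics/c28.png

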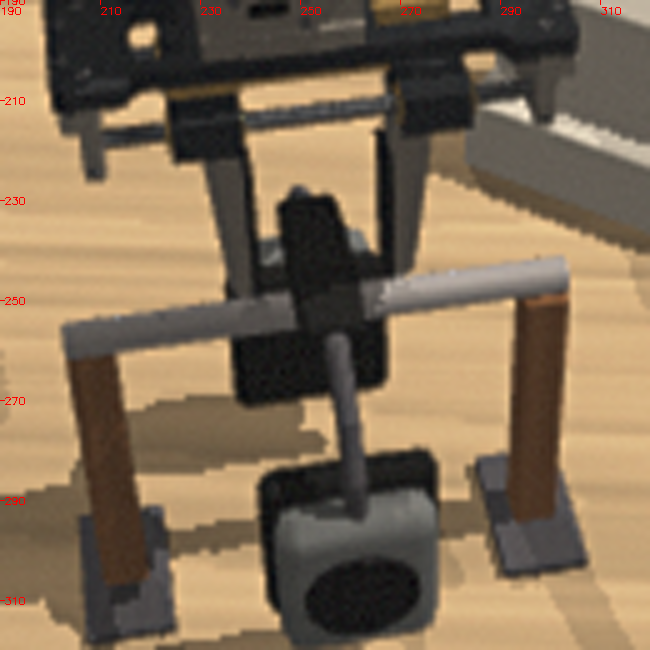

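Both crops show the pad resting on the bar, with both fingers clear of it. I'll retract straight up.

Emit:
drive_tool(plan="0 0 0 0 0 -0.01 0.055; 0 0 0 0 0 -0.02 0.055; 0 0 0 0 0 -0.03 0.055; 0 0 0 0 0 -0.04 0.055; 0 0 0 0 0 -0.04 0.055")

```text
t: 26.65
ee_pos: [0.6573, -0.0465, 0.29]
orientation: [-179.9, 0.1, 103.2]
ft_force: [0.2, -0.5, 0.6]
grip_width: 0.603
```

Emit:
drive_tool(plan="0 0 0 0 -0.02 -0.02 0.055; 0 0 0 0 -0.02 0 0.055; 0 0 0 0 0 0 0.055; 0 0 0 0 0 0 0.055; 0 0 0 0 0 0 0.055")

```text
t: 27.28
ee_pos: [0.6208, -0.0555, 0.3178]
orientation: [179.4, 0.2, 103.3]
ft_force: [0.3, 0.0, -0.1]
grip_width: 0.598
```

```bash
python3 - <<'E'
from h import *
im=read_camera("side");cv2.imwrite("pics/s9.png",im)
im=read_camera("scene");cv2.imwrite("pics/sc9.png",im)
im=read_camera("wrist");cv2.imwrite("pics/w9.png",im)
print(get_state()["t"])
E
```

```text
27.425
```

View pics/s9.png

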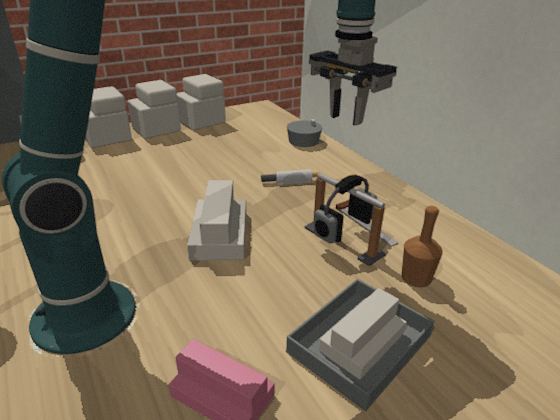

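View pics/sc9.png

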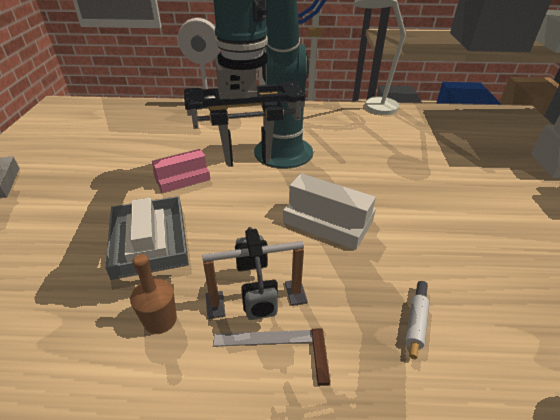

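View pics/w9.png

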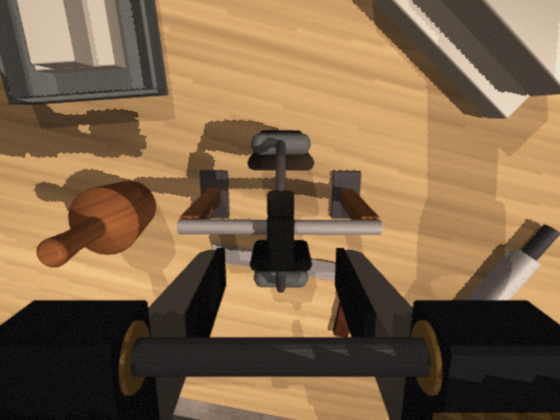

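All three views show the ear defenders centred on the bar at wrist pixel (280,227), with the band square to it. The mallet, square and air hammer are where they were. I'll do one steadiness check, then hand in.

Emit:
drive_tool(plan="0 0 0 0 0 0 0.055; 0 0 0 0 0 0 0.055; 0 0 0 0 0 0 0.055; 0 0 0 0 0 0 0.055; 0 0 0 0 0 0 0.055")

```text
t: 28.05
ee_pos: [0.6208, -0.0554, 0.3167]
orientation: [179.5, 0.2, 103.3]
ft_force: [0.1, 0.6, 0.0]
grip_width: 0.598
```

```bash
python3 - <<'E'
from h import *
a=cv2.imread("pics/sc9.png");b=read_camera("scene")
d=cv2.absdiff(a,b).max(2);print("ears diff px",(d[220:330,195:315]>40).sum(),"whole",(d[170:]>40).sum())
print(finish_job(),get_state()["t"])
E
```

```text
ears diff px 0 whole 48
the job is handed in; nothing more can be done
the job is handed in; nothing more can be done
```

I drew the offcut out from under the rail and set it on its wide base in the tray. Then I hung the ear defenders over the middle of the bar, one cup on each side, and handed the job in at about 28 s.

**Last checks:** the final scene, side and wrist pictures show the band square across the bar and the cups hanging free. The offcut sits flat in the tray, and the mallet, square and air hammer appear where they started. Two scene pictures about 0.7 s apart show no change around the ear defenders. 48 pixels changed elsewhere on the table; I didn't trace these. The gripper was clear of everything and the wrist force was about zero.

**What disagreed:**
- **Fingertip height:** in the camera views the fingertips sit about 28–31 mm above the TCP the robot reports. Because of that, my first grip on the offcut came off its top. The offcut did not move, and I gripped it again lower after measuring the offset.
- **Ear defenders:** they drifted about 15 mm sideways on the way down to the bar and came in about 9 mm off centre across it. I corrected both before they touched the bar.

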